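Clamp the tall paint jar into the jar shaker

ROBOT

A 6-joint arm with a two-finger parallel gripper is mounted at the origin on the work surface. World frame = base frame: x ahead of the robot, y to its left, z up, the work surface at z = 0. Lengths are in mm, angles in rad, forces in N, time in s.
With the tool pointing down it reaches from about 300 to 850 mm from the base axis. Payload 5.4 kg.
Tool frame: the origin (TCP) lies midway between the tips of the shut fingers; the grasp point (between the pads) lies bot.tcp_to_grasp behind it (bot.tcp_to_grasp is the distance from the TCP to the grasp point, in mm); z points along the fingers, x is the direction in which the jaws open and shut, and the axes are right-handed (so a half turn about z gives the same grasp; the last joint's range is limited). The gripper opens to 85 mm and grips with 20 to 120 N. Pads are 22 mm wide; open, the fingers measure 114 mm over their backs; the gripper's body (76 mm by 85 mm) begins 54 mm behind the grasp point. The pads swing forward as they close: fully open they stand 13 mm farther back than shut.
Start: joints at [-1.411, 0.158, 1.597, -0, 1.386, -0.21], TCP at [207.797, -536.122, 231.299] pointing down, gripper open.
Joint ranges: [-2.91, 2.91], [-0.94, 2.29], [0.18, 2.7], [-1.29, 4.43], [0.17, 2.64], [-3, 3]. Speed limits (rad/s): [2.57, 2.57, 3.14, 3.14, 3.14, 3.14].

INTERFACE

Orientations are given as a unit quaternion [w, x, y, z].
In Python, from rig import bot, camera, camera_info gives the robot as it stands. The module is installed in compiled form; this text tells all that it offers.
- The arm moves only by the tool send_rows, never from a script. Its argument "targets" is a list of rows, each a list of 2 entries, a list of its own where there are three numbers: the shift along the world's x, y, z in mm, then the turn, a rotation vector about the world's x, y, z in rad. A call has 1 to 20 rows; each row shifts and turns the commanded pose from where the row before left it; what a row does not reach is not made up. A row lasts 1/10 s, in which the tool goes at most 50 mm and 8.59 degrees, less where a joint would pass 70% of its speed; a pose out of reach is approached as far as the arm can. A call is refused whole if a number of a shift passes 50 or a number of a turn 0.15, either way. A call with a gripper value outside its range is refused whole. "fingers" is the closure in counts, from 0 (fully open) to 255 (shut), set as the call begins (left out, the last holds). The fingers move at their own pace and stop on an object; the grip force is fixed at half the most. Time passes only in rows, so rows that do not move let the fingers close. It gives the time, the measured TCP pose, the force and the opening at its end, in the units of the state.
- bot.get_state(): the state, without advancing time (a new reading comes with each control period).
- camera(name): name is "side" or "top" or "wrist"; returns (picture, depth): 420x560x3 uint8, red, green, blue; 420x560 float32, mm along the optical axis (not along the pixel's ray), 0 where there is no reading.
- camera_info(name): a dict with "mtx" (3x3 intrinsics, pixels), "world_from_camera" (4x4, takes a point from camera to world coordinates); the wrist camera has in their place "tool_from_camera" (4x4, takes a point from camera to tool coordinates, whose origin is the TCP and whose axes are the tool frame's). Camera axes: x right, y down, z forward; pixel columns grow to the right and rows downward; lengths in mm; the calibration is good to about 2 mm. A picture is of the moment at which its call begins: read the wrist's pose just before it. camera_info takes no time and is no camera call.
- bot.sign_off(): hands the job in, once; it reports no verdict.
The state is a dict: "time_s": time; "joint_pos": joint angles; "qvel": joint speeds; "tau": joint torques, N m; "ee_pos": TCP position; "tool_rot": TCP orientation; "ft_force": force on the tool from outside, world axes, zero at the start; "ft_torque": the same for the moment, N m; "finger_gap": finger opening in mm.
Only numpy, scipy, OpenCV 4.12 (cv2) and the standard library are available. Lean on these libraries where they do the work, as an engineer would, in place of code of your own. Each camera call takes 0.05 s, during which the arm holds its last target.

TASK

Load the jar shaker: swing its clamp lever up out of the way, lower the one tall jar of paint, cap up, into the tilted cradle so that it stands on the foot pad and leans into the V, then swing the lever all the way back down so that its sprung pad holds the cap. Lower the glass jar in rather than dropping it, let go of everything, and leave the other things on the bench where they are.

Things in the scene. Friction and masses are not known exactly. Their poses are not given: they have to be found in the camera images.
- jar_mid (a point): Centre of the tall jar to be loaded: straight round glass jar of grey paint, 38 mm in diameter, 72 mm tall overall; the top 20 mm is a black screw cap 36 mm in diameter. This point is on its axis, 36 mm above its underside; z points up out of the cap. Loose, 90 to 180 g, starts upright on the bench among shorter jars.
- shaker: The fixed jar shaker: grey motor housing 150 mm (x) by 125 mm (y), deck 57 mm above the bench, with the tilted cradle and clamp lever on top. Origin: centre of its underside, on the bench. -x is its front (knob and switch), which looks roughly to the robot's right, towards the jars; z up.
- cradle: The shaker's aluminium cradle. Origin: centre of the upper face of the rubber foot pad (40 x 44 mm), about 98 mm above the bench, right under the axis of a seated jar. z: the seated jar's axis, up out of the cradle, leaning 35 degrees from vertical towards the shaker's front. y: level, along the lever's hinge. x: up and away from the front.
- seat (a point): Where the centre (jar_mid) of a seated jar comes to lie: 36 mm along the cradle's z above the foot pad; same axes as the cradle. On the jar's -x side two walls at 90 degrees form a V that touches a seated jar along two lines up to 26 mm above the pad, with lips flared outward up to 33 mm; gravity leans the jar into it. On the +x side it is open for 37 mm, as far as the spine.
- clamp (a joint): Angle of the clamp lever (rad). 0: fully shut, on its stop, square to the jar's axis over the cap, grip towards the cradle's -x. Grows as the grip swings up and back about the hinge, to 2.1 at the open stop, where the lever stands nearly vertical. Stiff hinge (about 0.35 N m, some 3 N at the grip): it stays where it is left. Starts shut or up to 0.5 raised.
- clamp_hinge (a point): On the lever's hinge pin, in the cradle's frame at x = 55 mm, z = 84 mm. The lever turns about the cradle's y. Axes turn with the lever; at 0 rad they are the cradle's. The pin sits between two ears (x 46 to 64 mm, up to z = 95 mm, within 14 mm of y = 0) on an upright spine 30 mm wide whose near face is at x = 56 mm.
- clamp_grip (a point): Middle of the lever's black grip, 112 mm from the hinge pin along the lever's own -x. The grip is 64 mm long (along the lever), 16 mm wide (along y), 13 mm thick; the lever ends 32 mm beyond this point. The bar between hinge and grip is steel, 14 mm wide, 6 mm thick. Axes as clamp_hinge.
- pad_face (a point): Centre of the rubber pad's lower face: 20 mm in diameter, on a spring plunger on the lever's underside, 55 mm from the hinge, 16 mm below the bar's middle. With a jar seated it meets the cap at about 0.08 rad and gives 4 mm on the way to 0 rad, pressing with about 4 N (some 2 N more to push at the grip); the stiff hinge holds it shut.
- short_jar_a: Bystander: short paint jar, 34 mm in diameter, 38 mm tall; origin at the centre of its underside.
- short_jar_b: Bystander: another short jar, the same size and origin.
- short_jar_c: Bystander: another short jar, the same size and origin.
- printed_engine: Bystander: loose orange printed model part, 50 x 26 mm, 29 mm high; origin at the centre of its underside.
- paint_brush: Bystander: flat paint brush about 170 mm long lying on the bench.
- small_driver: Bystander: screwdriver about 160 mm long lying on the bench near the robot.
- glue_bottle: Bystander: white bottle, 34 mm in diameter, 75 mm tall, standing beyond the shaker; origin at the centre of its underside.
- spray_can: Bystander: spray can, 52 mm in diameter, 150 mm tall, standing left of the shaker; origin at the centre of its underside.
Things that resemble listed ones, but are neither listed nor needed, are in the scene too. What is shaped like the part that bears jar_mid but pink or purple is not meant.

How it is judged:
By the outcome, as a careful person would: the job done as asked, in the order asked, and still so for the second after the job is handed in, with the robot touching nothing.
It also fails if it takes over 72 s, if anything falls off the work surface, if the arm or the gripper's body presses on something with over 40 N, if the wrist force passes 120 N, or if a joint passes its speed limit or range.

## Working session

There is one attempt and no reset: what is moved stays moved. The work goes in short steps, Python scripts to look and compute and a tool call to move; the robot and the scene stay as the last step left them, time stands still between calls to the robot, and variables do not carry over. Pictures are saved under pics/ and viewed, and the job is handed in when it is done.

Besides the shell and the picture viewer there is one more tool, called after "Call:" as name(argument=value, ...) on one line, values as JSON. send_rows: Moves the arm, as the interface text tells. Its arguments: {"type":"object","properties":{"targets":{"type":"array","items":{"type":"array"}},"fingers":{"type":"number"}},"required":["targets"]}

```bash
mkdir -p pics
python3 - <<'E'
from rig import bot,camera,camera_info
import cv2,numpy as np
s=bot.get_state();print(s,bot.tcp_to_grasp)
for n in ["side","top","wrist"]:
    p,d=camera(n);cv2.imwrite(f"pics/{n}0.png",p[:,:,::-1]);np.savez(f"pics/{n}0.npz",p=p,d=d)
    print(n,{k:np.round(v,3).tolist() if not isinstance(v,str) else v for k,v in camera_info(n).items()})
E
```

```text
{'time_s': 0.0, 'joint_pos': array([-1.41108184e+00,  1.59041719e-01,  1.59823589e+00,  3.09252049e-05,
        1.38620895e+00, -2.10078349e-01]), 'qvel': array([ 0.00086777,  0.00015509, -0.00011782,  0.00073807,  0.00168446,
       -0.00201927]), 'tau': array([-2.78399806e-03, -3.95996153e+01, -3.31435525e+01, -4.64324312e-04,
        8.44435621e-03,  8.32888617e-06]), 'ee_pos': array([ 207.72082356, -535.52429373,  230.31918995]), 'tool_rot': array([-6.96717126e-04,  8.25050222e-01, -5.65058611e-01, -6.41511866e-04]), 'ft_force': array([ 0.52902898, -0.73223704, -0.72161403]), 'ft_torque': array([-0.00609889,  0.01008165, -0.03710529]), 'finger_gap': 85.43707710127423} 18.700000000000003
side {'mtx': [[546.783, 0.0, 278.161], [0.0, 546.783, 213.753], [0.0, 0.0, 1.0]], 'world_from_camera': [[0.993, -0.076, 0.086, 468.213], [-0.114, -0.668, 0.736, -880.628], [0.001, -0.741, -0.672, 1006.299], [0.0, 0.0, 0.0, 1.0]]}
top {'mtx': [[439.246, 0.0, 282.686], [0.0, 439.246, 211.909], [0.0, 0.0, 1.0]], 'world_from_camera': [[-0.025, -0.983, 0.182, 373.623], [-1.0, 0.028, 0.011, 45.948], [-0.016, -0.182, -0.983, 1300.673], [0.0, 0.0, 0.0, 1.0]]}
wrist {'mtx': [[325.805, 0.0, 280.188], [0.0, 325.805, 215.057], [0.0, 0.0, 1.0]], 'tool_from_camera': [[1.0, -0.001, -0.0, -1.088], [0.001, 0.948, 0.32, -83.862], [0.0, -0.32, 0.948, -142.863], [0.0, 0.0, 0.0, 1.0]]}
```

View pics/side0.png

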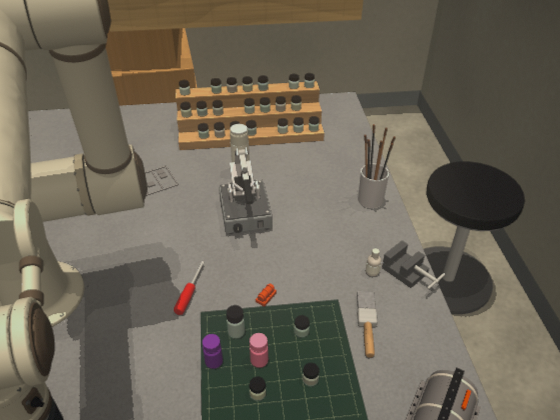

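View pics/top0.png

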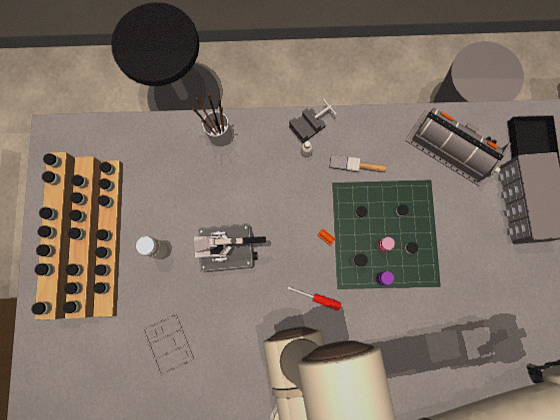

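View pics/wrist0.png

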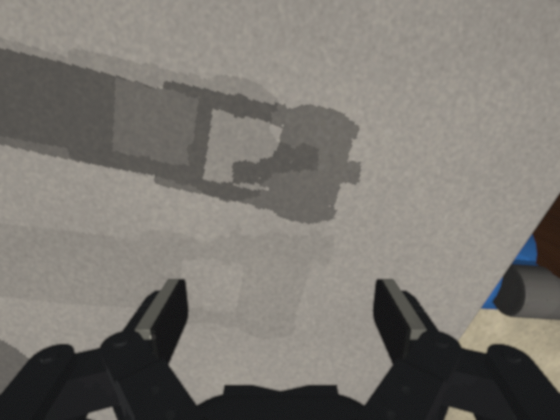

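Candidates for the jar, in the side view: black-capped tall at (235,321), purple (212,350), pink (259,350), and short black-capped jars at (303,326), (257,388), (311,374). The tall grey one with a black cap at (235,321) fits the description, which is top view ≈(360,260). I'll confirm it in a crop and measure.

```bash
cat > h.py <<'E'
import numpy as np,cv2
from rig import bot,camera,camera_info
from scipy.spatial.transform import Rotation as R
def pts(n,d):
    i=camera_info(n);K=i["mtx"];T=i["world_from_camera"]
    v,u=np.mgrid[:420,:560]
    P=np.stack([(u-K[0,2])/K[0,0]*d,(v-K[1,2])/K[1,1]*d,d],-1)
    return P@T[:3,:3].T+T[:3,3]
def ray(n,u,v,z):
    i=camera_info(n);K=np.array(i["mtx"]);T=np.array(i["world_from_camera"])
    r=T[:3,:3]@np.linalg.inv(K)@[u,v,1];return T[:3,3]+r*(z-T[2,3])/r[2]
def proj(n,p):
    i=camera_info(n);K=np.array(i["mtx"]);T=np.array(i["world_from_camera"])
    q=K@(T[:3,:3].T@(np.array(p,float)-T[:3,3]));return q[:2]/q[2]
E
python3 - <<'E'
from h import *
s=np.load("pics/side0.npz");t=np.load("pics/top0.npz")
a=s["p"][280:410,190:340,::-1];b=s["p"][110:245,200:290,::-1];c=t["p"][210:285,180:280,::-1]
cv2.imwrite("pics/c1.png",cv2.resize(a,None,fx=4.5,fy=4.5,interpolation=2))
cv2.imwrite("pics/c2.png",cv2.resize(b,None,fx=4.4,fy=4.4,interpolation=2))
cv2.imwrite("pics/c3.png",cv2.resize(c,None,fx=7,fy=7,interpolation=2))
for n,dd in(("side",s),("top",t)):
    W=pts(n,dd["d"])
    for (u,v) in ([(235,313),(212,340),(259,341),(303,322),(257,382),(311,369)] if n=="side" else [(360,260),(387,278),(388,243),(412,247),(362,211),(403,210)]):
        print(n,u,v,W[v,u].round(1))
    m=(W[...,2]>52)&(W[...,2]<62)&(W[...,0]>500)
E
```

```text
side 235 313 [ 460.4 -159.    73. ]
side 212 340 [ 410.2 -220.1   70.9]
side 259 341 [ 504.7 -234.    71.9]
side 303 322 [ 605.2 -171.4   36. ]
side 257 382 [ 493.6 -305.9   38.9]
side 311 369 [ 603.6 -289.6   39.4]
top 360 260 [ 459.  -151.8   74.6]
top 387 278 [ 407.7 -223.2   73.8]
top 388 243 [ 373.6   45.9 1300.7]
top 412 247 [ 494.4 -307.5   41.4]
top 362 211 [ 602.8 -170.8   42.9]
top 403 210 [ 603.2 -290.8   38.4]
```

View pics/c1.png

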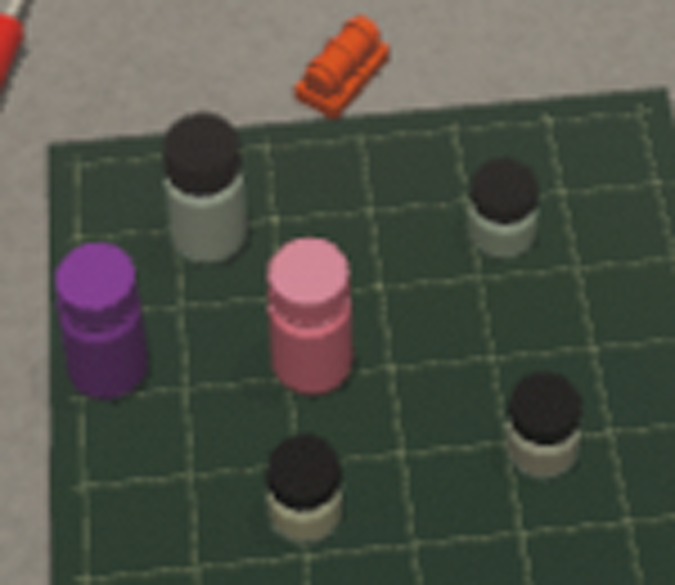

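View pics/c2.png

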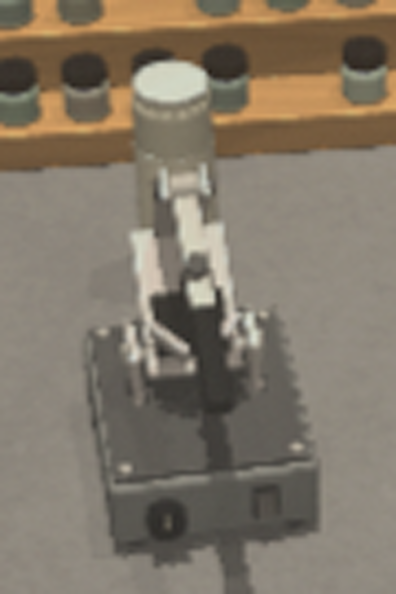

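View pics/c3.png

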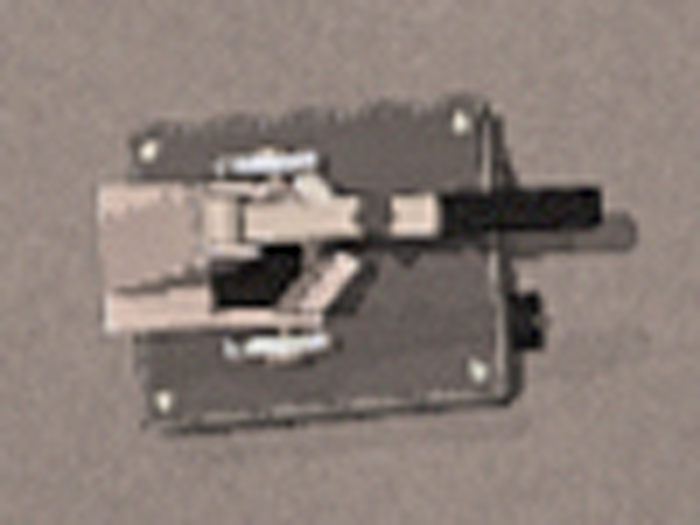

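The crop confirms it: the tall grey jar with a black cap is at side (235,321) and top (360,260). The pink and purple ones are decoys, and the other black-capped jars are short. The lever is nearly shut, with its grip at about top (255,239). Next I'll measure the shaker.

Run:
```python
from h import *
s=np.load("pics/side0.npz");t=np.load("pics/top0.npz")
sc=[ray("top",180+(x+.5)/7-.5,210+(y+.5)/7-.5,58) for x,y in((148,150),(460,122),(163,401),(478,371))]
sc2=[ray("side",200+x/4.4,110+y/4.4,58) for x,y in((124,468),(297,448))]
print(np.round(sc,1),np.round(sc2,1),np.mean(sc,0))
W=pts("top",t["d"]);Ws=pts("side",s["d"])
# rough frame
c=np.mean(sc,0)[:2]; ax=((sc[0]-sc[1])+(sc[2]-sc[3]))[:2]; ax/=np.linalg.norm(ax); ay=np.array([-ax[1],ax[0]])
print("yaw deg",np.degrees(np.arctan2(ax[1],ax[0])))
for n,w,pic in(("top",W,t["p"]),("side",Ws,s["p"])):
    q=np.stack([(w[...,:2]-c)@ax,(w[...,:2]-c)@ay,w[...,2]],-1)
    m=(abs(q[...,0])<130)&(abs(q[...,1])<80)&(q[...,2]>52)&(q[...,2]<400)
    dk=m&(q[...,2]<64);print(n,"deck",np.percentile(q[dk],[1,50,99],axis=0).round(1).tolist())
    hi=m&(q[...,2]>80)
    o=np.concatenate([q[hi],pic[hi]],1)
    for h0 in range(80,240,10):
        z=o[(o[:,2]>=h0)&(o[:,2]<h0+10)]
        if len(z):print(h0,len(z),np.percentile(z[:,:2],[2,50,98],axis=0).round(0).tolist(),"dark",z[z[:,3:].max(1)<50][:,:3].mean(0).round(1) if (z[:,3:].max(1)<50).sum() else "", (z[:,3:].max(1)<50).sum())
# jars
for n,w,pic in(("top",W,t["p"]),("side",Ws,s["p"])):
    m=(abs(w[...,0]-460)<30)&(abs(w[...,1]+155)<30)&(w[...,2]>66)&(w[...,2]<82)
    print(n,m.sum(),w[m].mean(0),w[m].min(0),w[m].max(0))
    vv,uu=np.nonzero(m);print(uu.mean(),vv.mean(),ray(n,uu.mean(),vv.mean(),72))
    o=(pic[...,0]>150)&(pic[...,1]<110)&(pic[...,2]<70)&(w[...,2]>5)&(w[...,1]<0)&(w[...,1]>-140);print("orange",w[o].mean(0),w[o].min(0),w[o].max(0))
```

```text
[[554.9 295.5  58. ]
 [562.9 167.6  58. ]
 [452.7 288.5  58. ]
 [461.3 161.4  58. ]] [[460.3 162.2  58. ]
 [562.3 168.1  58. ]] [507.96382137 228.25735735  58.        ]
yaw deg 93.74183006522985
top deck [[-73.2, -60.8, 52.5], [-22.8, 17.1, 58.2], [70.2, 59.6, 63.4]]
80 55 [[-9.0, -42.0], [6.0, 23.0], [21.0, 41.0]] dark [ 6.8 12.  88.2] 7
90 161 [[-8.0, -39.0], [13.0, 12.0], [30.0, 39.0]] dark [10.7  8.6 95.1] 40
100 82 [[-18.0, -26.0], [22.0, 14.0], [43.0, 27.0]] dark [ 22.9  13.1 104.6] 30
110 102 [[-20.0, -28.0], [35.0, 14.0], [55.0, 27.0]] dark [ 31.5  11.7 111.8] 1
120 75 [[-9.0, -28.0], [60.0, 13.0], [72.0, 27.0]] dark  0
130 28 [[61.0, -21.0], [67.0, -0.0], [70.0, 23.0]] dark  0
140 27 [[-116.0, -14.0], [59.0, -0.0], [63.0, 12.0]] dark [-111.4    3.5  146.9] 3
150 68 [[-122.0, -11.0], [-107.0, 0.0], [55.0, 14.0]] dark [-111.2    1.5  155.9] 38
160 94 [[-110.0, -13.0], [-85.0, 1.0], [48.0, 10.0]] dark [-88.5   1.2 165.4] 62
170 97 [[-79.0, -12.0], [-55.0, 0.0], [41.0, 13.0]] dark [-70.4   1.2 173.5] 24
180 78 [[-48.0, -11.0], [-26.0, 0.0], [34.0, 14.0]] dark  0
190 88 [[-40.0, 
[... 1064 characters left out ...]
p 132 [ 461.37901685 -154.02510351   72.81309635] [ 445.04384401 -172.00369433   66.2332862 ] [ 478.67818686 -136.21920835   78.28197917]
360.6666666666667 259.1666666666667 [ 461.42788502 -154.15909084   72.        ]
orange [426.70488844 -59.78181333  23.30401626] [325.58373793 -96.3492332    5.66369096] [557.96999257 -19.97794313  35.61989716]
side 203 [ 460.054463   -155.25665709   71.9324507 ] [ 443.07941954 -173.08821285   66.09424048] [ 477.6412422  -135.64684104   78.37046245]
234.74384236453201 311.92118226600985 [ 460.04803215 -155.36632597   72.        ]
orange [423.19597325 -63.6493733   23.38345126] [331.05531035 -96.70546205   5.866734  ] [556.92148419 -20.42705507  33.27221442]
```

Run:
```python
from h import *
c=np.array([508,228.3]);yaw=np.radians(93.75);ax=np.array([np.cos(yaw),np.sin(yaw)]);ay=np.array([-ax[1],ax[0]])
for n in("top","side"):
    t=np.load(f"pics/{n}0.npz");w=pts(n,t["d"]);q=np.stack([(w[...,:2]-c)@ax,(w[...,:2]-c)@ay,w[...,2]],-1)
    m=(abs(q[...,1])<9)&(q[...,2]>135)&(q[...,0]<-5)&(q[...,0]>-130)
    for lo,hi in((-130,-62),(-47,-8)):
        k=q[m&(q[...,0]>lo)&(q[...,0]<hi)]
        # keep upper face
        p=np.polyfit(k[:,0],k[:,2],1);r=k[:,2]-np.polyval(p,k[:,0]);k=k[abs(r)<4];p=np.polyfit(k[:,0],k[:,2],1)
        print(n,lo,hi,len(k),"slope deg",np.degrees(np.arctan(p[0])).round(1),"z at mid",np.polyval(p,(lo+hi)/2).round(1),"ymean",k[:,1].mean().round(1),"min x",k[:,0].min())
    m=(t["p"].max(2)<70)&(q[...,2]>86)&(q[...,2]<118)&(abs(q[...,1])<20)&(q[...,0]>0)&(q[...,0]<34)
    k=q[m];p=np.polyfit(k[:,0],k[:,2],1);print("pad",len(k),np.degrees(np.arctan(p[0])),"x at z98 (35deg)",np.median(k[:,0]-(k[:,2]-98)/np.tan(np.radians(35))))
    m=(q[...,2]>196)&(abs(q[...,1])<15)&(abs(q[...,0])<40); k=q[m]
    # cradle plane top of ears z'=95: n=(-sin35,cos35); dist
    d=-k[:,0]*np.sin(np.radians(35))+k[:,2]*np.cos(np.radians(35)); e=k[:,0]*np.cos(np.radians(35))+k[:,2]*np.sin(np.radians(35))
    print("ears",np.percentile(d,[10,50,90]),"e",np.percentile(e,[5,50,95]), "model d", 95+98*np.cos(np.radians(35)),"-.574*x0; e 46..64 +56.2+.819x0")
```

```text
top -130 -62 135 slope deg 21.3 z at mid 163.0 ymean -0.3 min x -122.23770103186416
top -47 -8 70 slope deg 19.8 z at mid 187.1 ymean -0.2 min x -46.368065237933365
pad 78 33.27125757339616 x at z98 (35deg) 14.578598010594636
ears [153.44727849 162.70473822 166.57592162] e [108.92843362 126.60605916 133.7074315 ] model d 175.2769003403212 -.574*x0; e 46..64 +56.2+.819x0
side -130 -62 131 slope deg 22.6 z at mid 162.2 ymean 1.2 min x -122.98145604903915
side -47 -8 58 slope deg 18.3 z at mid 186.9 ymean 1.5 min x -46.53828317491923
pad 71 32.04029144990952 x at z98 (35deg) 15.911714824686976
ears [158.60159112 162.84378755 166.43560858] e [112.93706606 123.19231852 132.49743862] model d 175.2769003403212 -.574*x0; e 46..64 +56.2+.819x0
```

```bash
cat >> h.py <<'E'
YAW=np.radians(93.75);AX=np.array([np.cos(YAW),np.sin(YAW),0]);AY=np.array([-AX[1],AX[0],0]);UP=np.array([0,0,1.])
C0=np.array([508,228.3,0]);X0=15.2
T35=np.radians(35)
CX=AX*np.cos(T35)+UP*np.sin(T35);CZ=-AX*np.sin(T35)+UP*np.cos(T35)
CR=C0+X0*AX+98*UP; H=CR+55*CX+84*CZ
def tz(phi):
    p=np.radians(phi);return -AX*np.cos(p)+UP*np.sin(p)
def rot(phi):
    z=tz(phi);x=-AY;return R.from_matrix(np.stack([x,np.cross(z,x),z],1))
def lev(th,r=112,off=0):  # point on lever at r, off along lever z
    return H+r*(-CX*np.cos(th)+CZ*np.sin(th))+off*(CX*np.sin(th)+CZ*np.cos(th))
def now():
    s=bot.get_state();q=s["tool_rot"];return np.array(s["ee_pos"]),R.from_quat([q[1],q[2],q[3],q[0]]),s
def phi_of(r):
    z=r.as_matrix()[:,2];return np.degrees(np.arctan2(z[2],-z@AX))
def rows(wp,p=None,r=None):
    """wp: list of (grasp point, phi, nrows[, g offset]); prints rows"""
    if p is None:p,r,_=now()
    out=[]
    for w in wp:
        G,phi,n=w[:3];g=w[3] if len(w)>3 else 18.7
        P=G+g*tz(phi);Q=rot(phi);d=(P-p)/n;rv=(Q*r.inv()).as_rotvec()/n
        d=np.round(d,1);rv=np.round(rv,4)
        print(n,"x",[d.tolist(),rv.tolist()],"| ends",P.round(0),phi)
        for i in range(n):p=p+d;r=R.from_rotvec(rv)*r
    return p,r
E
python3 - <<'E'
from h import *
print(CR,H,lev(.24),AX)
rows([(lev(.24)+UP*30-90*tz(-125),-125,18),(lev(.24)-60*tz(-125),-125,2)])
E
```

```text
[507.00587244 243.46745563  98.        ] [507.21039183 240.34709269 198.35547572] [514.03753545 136.18500955 157.76421376] [-0.06540313  0.99785892  0.        ]
18 x [[17.2, 35.1, 0.9], [0.0305, -0.0195, 0.068]] | ends [517.  95. 246.] -125
2 x [[-0.9, 8.2, -27.6], [0.0003, -0.0003, 0.0]] | ends [516. 113. 192.] -125
```

Call:
send_rows(targets=[[[17,35,2],[0.0305,-0.0195,0.068]],[[17,35,2],[0.0305,-0.0195,0.068]],[[17,35,1],[0.0305,-0.0195,0.068]],[[17,35,1],[0.0305,-0.0195,0.068]],[[17,35,1],[0.0305,-0.0195,0.068]],[[17,35,1],[0.0305,-0.0195,0.068]],[[17,35,1],[0.0305,-0.0195,0.068]],[[17,35,1],[0.0305,-0.0195,0.068]],[[17,35,1],[0.0305,-0.0195,0.068]],[[17,35,1],[0.0305,-0.0195,0.068]],[[17,35,1],[0.0305,-0.0195,0.068]],[[17,35,1],[0.0305,-0.0195,0.068]],[[17,35,1],[0.0305,-0.0195,0.068]],[[17,35,1],[0.0305,-0.0195,0.068]],[[17,35,1],[0.0305,-0.0195,0.068]],[[17,35,1],[0.0305,-0.0195,0.068]],[[17,35,0],[0.0305,-0.0195,0.068]],[[17,35,0],[0.0305,-0.0195,0.068]],[[0,0,0],[0,0,0]],[[0,0,0],[0,0,0]]])

```text
time_s: 2.15
ee_pos: [513.5, 94.3, 248.7]
tool_rot: [-0.3, 0.953, 0.031, -0.01]
ft_force: [-1.0, -0.1, -0.1]
finger_gap: 85.6
```

Run:
```python
from h import *
p,r,s=now();print(p,phi_of(r),r.as_matrix().round(3).tolist(),s["joint_pos"].round(3),s["ft_force"])
P,d=camera("wrist");cv2.imwrite("pics/w1.png",P[:,:,::-1]);np.savez("pics/w1.npz",p=P,d=d,ee=p,r=r.as_matrix())
rows([(lev(.24),-125,3)])
```

```text
[513.45681161  94.31606895 248.73305523] -124.94277841992991 [[0.998, 0.053, -0.038], [0.066, -0.818, 0.571], [-0.001, -0.573, -0.82]] [-0.379  0.077  1.762  0.543  1.592 -0.514] [-1.02433875 -0.14274734 -0.1129863 ]
3 x [[-0.1, 17.7, -35.5], [0.0004, -0.0002, 0.0003]] | ends [513. 147. 142.] -125
```

View pics/w1.png

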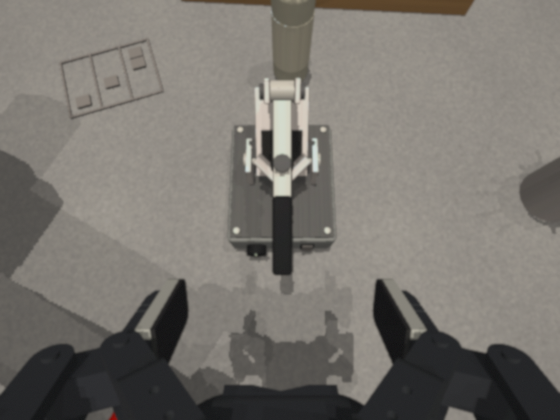

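The wrist view shows the lever centred, with its grip at (283,235), the hinge near (283,90) and the jaws straddling it. I'll refine the frame from this depth image.

```bash
cat >> h.py <<'E'
def wpts(f):
    t=np.load(f);i=camera_info("wrist");K=np.array(i["mtx"]);T=np.array(i["tool_from_camera"]);d=t["d"]
    v,u=np.mgrid[:420,:560]
    P=np.stack([(u-K[0,2])/K[0,0]*d,(v-K[1,2])/K[1,1]*d,d],-1)@T[:3,:3].T+T[:3,3]
    return P@t["r"].T+t["ee"],t["p"],d
E
python3 - <<'E'
from h import *
w,p,d=wpts("pics/w1.npz")
q=(w-C0);q=np.stack([q@AX,q@AY,q[...,2]],-1)
for v in range(80,280,12): print(v,q[v,283].round(1),p[v,283])
for (u,v) in((240,129),(324,129),(236,230),(327,230)):
    i=camera_info("wrist")
    print("screw",q[v,u].round(1))
for v in (210,240,260,150):
    m=(abs(np.arange(560)-283)<25)&(q[v,:,2]>130);print(v,q[v,m,1].min().round(1),q[v,m,1].max().round(1))
m=(q[...,2]>85)&(q[...,2]<115)&(p.max(2)<70)&(abs(q[...,1])<20)&(q[...,0]>-5)&(q[...,0]<35)
k=q[m];print("pad",len(k),np.median(k[:,0]-(k[:,2]-98)/np.tan(T35)))
E
```

```text
80 [175.2  -2.3  12.3] [150 145 132]
92 [1.010e+01 1.000e-01 2.049e+02] [178 171 157]
104 [4.60e+00 1.00e-01 1.98e+02] [212 218 204]
116 [ -3.5   0.  194.3] [212 217 204]
128 [-12.3   0.  191.7] [212 218 203]
140 [-20.   0. 187.] [213 217 204]
152 [-28.8   0.  184.2] [205 213 197]
164 [-4.020e+01  1.000e-01  1.869e+02] [102  99  95]
176 [-45.9   0.  177.1] [188 191 176]
188 [-54.8   0.  174.2] [213 216 201]
200 [-64.6   0.  173.9] [41 40 40]
212 [-73.3   0.  170.4] [39 38 38]
224 [-82.2   0.  167.3] [39 39 39]
236 [-90.8   0.  163. ] [39 39 39]
248 [-99.8   0.  160. ] [38 38 37]
260 [-108.9    0.   157.9] [37 37 36]
272 [-117.7   -0.   152.8] [34 34 34]
screw [66.7 51.3 58.7]
screw [ 66.8 -51.9  58.5]
screw [-60.6  51.6  58. ]
screw [-61.  -50.2  59.6]
210 -7.1 8.7
240 -7.2 7.9
260 -7.3 7.9
150 -6.2 7.0
pad 462 17.735529011464017
```

Call:
send_rows(targets=[[[0,13,-27],[0,0,0]],[[0,13,-27],[0,0,0]],[[0,13,-27],[0,0,0]],[[0,13,-26],[0,0,0]],[[0,0,0],[0,0,0]],[[0,0,0],[0,0,0]]])

```text
time_s: 2.8
ee_pos: [513.8, 145.0, 142.9]
tool_rot: [-0.3, 0.953, 0.03, -0.009]
ft_force: [-0.3, -0.2, 0.8]
finger_gap: 85.5
```

Call:
send_rows(targets=[[[0,0,0],[0,0,0]],[[0,0,0],[0,0,0]],[[0,0,0],[0,0,0]],[[0,0,0],[0,0,0]],[[0,0,0],[0,0,0]],[[0,0,0],[0,0,0]],[[0,0,0],[0,0,0]],[[0,0,0],[0,0,0]]], fingers=255)

```text
time_s: 3.6
ee_pos: [511.4, 145.8, 141.6]
tool_rot: [-0.3, 0.953, 0.031, -0.013]
ft_force: [-7.9, -3.7, 2.8]
finger_gap: 14.8
```

Run:
```python
from h import *
p,r,s=now();print(p,phi_of(r),s["finger_gap"],s["ft_force"])
G=p-18.7*r.as_matrix()[:,2]
v=G-H; print("grasp r",np.hypot(v@AX,v[2]),"theta",np.arctan2(v[2],-v@AX)+T35, "y",v@AY)
rr=np.hypot(v@AX,v[2]);th0=np.arctan2(v[2],-v@AX)+T35
N=24;wp=[]
for i in range(1,13):
    th=th0+(2.1-th0)*i/12; wp.append((lev(th,rr)+AY*(v@AY),-125+40*i/12,2))
rows(wp)
```

```text
[511.35433319 145.81415754 141.64849077] -124.97887578294596 14.812100377451959 [-7.89858524 -3.67598585  2.82451838]
grasp r 113.16083428678391 theta 0.23645965656085066 y 1.947722916031617
2 x [[0.2, -3.0, 8.1], [-0.0287, -0.0044, -0.001]] | ends [512. 140. 158.] -121.66666666666667
2 x [[0.2, -1.7, 8.4], [-0.029, -0.0019, -0.0]] | ends [512. 136. 175.] -118.33333333333333
2 x [[-0.0, -0.4, 8.5], [-0.029, -0.0019, -0.0]] | ends [512. 136. 192.] -115.0
2 x [[-0.1, 1.0, 8.5], [-0.0291, -0.0019, -0.0]] | ends [512. 138. 209.] -111.66666666666667
2 x [[-0.1, 2.3, 8.1], [-0.029, -0.0019, -0.0]] | ends [512. 142. 225.] -108.33333333333333
2 x [[-0.3, 3.5, 7.7], [-0.029, -0.0019, 0.0]] | ends [511. 149. 240.] -105.0
2 x [[-0.3, 4.7, 6.9], [-0.029, -0.0019, 0.0]] | ends [511. 159. 254.] -101.66666666666667
2 x [[-0.3, 5.7, 6.1], [-0.0291, -0.0019, 0.0]] | ends [510. 170. 266.] -98.33333333333333
2 x [[-0.5, 6.5, 5.0], [-0.029, -0.0019, 0.0]] | ends [509. 183. 276.] -95.0
2 x [[-0.4, 7.3, 4.0], [-0.029, -0.0019, 0.0]] | ends [508. 198. 284.] -91.66666666666666
2 x [[-0.6, 7.8, 2.7], [-0.029, -0.0019, 0.0]] | ends [507. 213. 290.] -88.33333333333334
2 x [[-0.5, 8.1, 1.4], [-0.0291, -0.0019, 0.0]] | ends [506. 229. 293.] -85.0
```

Call:
send_rows(targets=[[[0,-3,8],[-0.029,-0.002,0]],[[0,-3,8],[-0.029,-0.002,0]],[[0,-1.7,8.4],[-0.029,-0.002,0]],[[0,-1.7,8.4],[-0.029,-0.002,0]],[[0,-0.4,8.5],[-0.029,-0.002,0]],[[0,-0.4,8.5],[-0.029,-0.002,0]],[[0,1,8.5],[-0.029,-0.002,0]],[[0,1,8.5],[-0.029,-0.002,0]]])

```text
time_s: 4.4
ee_pos: [511.8, 138.4, 208.2]
tool_rot: [-0.187, 0.982, 0.032, -0.008]
ft_force: [-4.4, 5.1, -9.8]
finger_gap: 14.4
```

```bash
cat > nx.py <<'E'
from h import *
import sys
# continue arc from the present pose to theta T, phi F over n steps of 2 rows
T,F,n=float(sys.argv[1]),float(sys.argv[2]),int(sys.argv[3])
p,r,s=now();ph=phi_of(r)
G=p-18.7*r.as_matrix()[:,2];v=G-H;rr=np.hypot(v@AX,v[2]);th0=np.arctan2(v[2],-v@AX)+T35
print("r",rr.round(1),"th",th0.round(3),"phi",ph.round(1),"gap",s["finger_gap"],s["ft_force"].round(1))
wp=[]
for i in range(1,n+1):
    th=th0+(T-th0)*i/n; wp.append((lev(th,113)+AY*(v@AY),ph+(F-ph)*i/n,2))
rows(wp)
E
python3 nx.py 2.1 -85 8
```

```text
r 112.3 th 0.856 phi -111.5 gap 14.447882561261883 [-4.4  5.1 -9.8]
2 x [[-0.1, 1.9, 8.2], [-0.0288, -0.0035, -0.0002]] | ends [512. 142. 225.] -108.22956879279103
2 x [[-0.2, 3.6, 7.7], [-0.0289, -0.0018, 0.0]] | ends [511. 149. 240.] -104.91105896524945
2 x [[-0.3, 4.6, 6.9], [-0.0289, -0.0019, 0.0]] | ends [511. 159. 254.] -101.59254913770788
2 x [[-0.4, 5.7, 6.1], [-0.0289, -0.0019, 0.0]] | ends [510. 170. 266.] -98.2740393101663
2 x [[-0.4, 6.6, 5.1], [-0.0289, -0.0019, 0.0]] | ends [509. 183. 276.] -94.95552948262473
2 x [[-0.5, 7.2, 3.9], [-0.0289, -0.0019, 0.0]] | ends [508. 198. 284.] -91.63701965508315
2 x [[-0.5, 7.8, 2.7], [-0.0289, -0.0019, 0.0]] | ends [507. 213. 290.] -88.31850982754158
2 x [[-0.6, 8.1, 1.5], [-0.0289, -0.0019, 0.0]] | ends [506. 229. 292.] -85.0
```

Forces are low. I'll continue the arc.

Call:
send_rows(targets=[[[0,2,8.2],[-0.029,-0.002,0]],[[0,2,8.2],[-0.029,-0.002,0]],[[0,3.6,7.7],[-0.029,-0.002,0]],[[0,3.6,7.7],[-0.029,-0.002,0]],[[-0.3,4.6,6.9],[-0.029,-0.002,0]],[[-0.3,4.6,6.9],[-0.029,-0.002,0]],[[-0.4,5.7,6.1],[-0.029,-0.002,0]],[[-0.4,5.7,6.1],[-0.029,-0.002,0]],[[-0.4,6.6,5.1],[-0.029,-0.002,0]],[[-0.4,6.6,5.1],[-0.029,-0.002,0]],[[-0.5,7.2,3.9],[-0.029,-0.002,0]],[[-0.5,7.2,3.9],[-0.029,-0.002,0]]])

```text
time_s: 5.6
ee_pos: [508.0, 196.1, 283.4]
tool_rot: [-0.012, 0.999, 0.032, -0.003]
ft_force: [-6.3, -4.8, -9.6]
finger_gap: 14.1
```

```bash
python3 nx.py 2.1 -85 2
python3 - <<'E'
from h import *
P,d=camera("side");cv2.imwrite("pics/s1.png",cv2.resize(P[80:250,170:330,::-1],None,fx=4,fy=3.5))
E
```

```text
r 112.9 th 1.775 phi -91.4 gap 14.101309090833212 [-6.3 -4.8 -9.6]
2 x [[-0.5, 8.1, 3.0], [-0.0276, -0.004, 0.0004]] | ends [507. 212. 289.] -88.18507544018115
2 x [[-0.5, 8.5, 1.5], [-0.0277, -0.0019, 0.0]] | ends [506. 229. 292.] -85.0
```

View pics/s1.png

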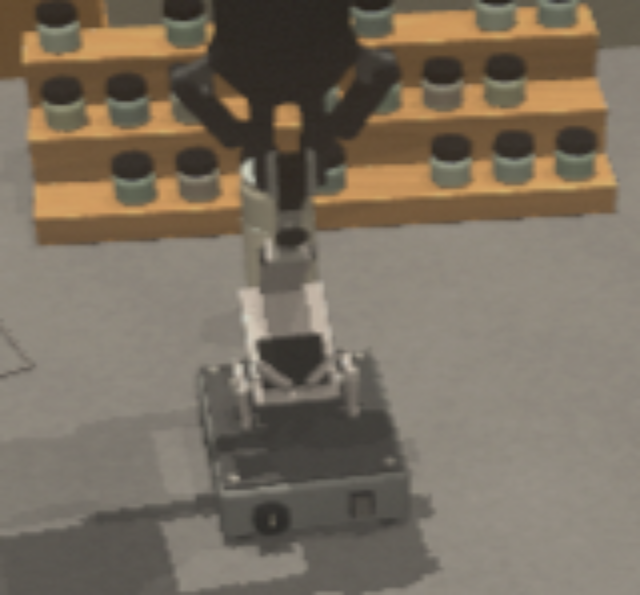

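The lever follows the fingers up and is nearly vertical, with the grip in the jaws at (290,180) in the crop. I'll finish to just short of the stop.

Call:
send_rows(targets=[[[-0.5,8,3],[-0.028,-0.002,0]],[[-0.5,8,3],[-0.028,-0.002,0]],[[-0.5,8.5,1.5],[-0.028,-0.002,0]],[[-0.5,7.5,1.5],[-0.028,-0.002,0]],[[0,0,0],[0,0,0]]])

```text
time_s: 6.15
ee_pos: [505.8, 229.2, 292.9]
tool_rot: [0.043, 0.999, 0.033, -0.0]
ft_force: [-8.6, -2.8, -5.6]
finger_gap: 14.5
```

Call:
send_rows(targets=[[[0,0,0],[0,0,0]],[[0,0,0],[0,0,0]],[[0,0,0],[0,0,0]],[[0,0,0],[0,0,0]],[[0,0,0],[0,0,0]],[[0,0,0],[0,0,0]]], fingers=0)

```text
time_s: 6.75
ee_pos: [508.8, 229.1, 294.2]
tool_rot: [0.042, 0.999, 0.033, 0.003]
ft_force: [-0.7, -0.4, -0.3]
finger_gap: 85.4
```

```bash
python3 nx.py 2.1 -85 1
python3 - <<'E'
from h import *
p,r,s=now();print(p,s["time_s"])
J=np.array([460.7,-154.7,61.])
def go(wp):rows(wp)
G=p-18.7*r.as_matrix()[:,2]
go([(G-80*tz(-85),-85,3)])
E
```

```text
r 114.9 th 2.096 phi -85.2 gap 85.44799072587331 [-0.7 -0.4 -0.3]
2 x [[-0.1, 0.3, -0.9], [-0.002, 0.0018, -0.0001]] | ends [509. 230. 292.] -85.0
[508.77244483 229.05627333 294.16121569] 6.75
3 x [[-0.2, 2.3, 26.6], [-0.0014, 0.0012, -0.0001]] | ends [508. 236. 374.] -85
```

Run:
```python
from h import *
p,r,s=now()
a,b=rows([(p-85*tz(-85),-85,2,0)]) if 0 else (p-85*tz(-85),r)
J=np.array([460.7,-154.7,200.])
rows([(J,-90,12,0)],a,b)
```

```text
12 x [[-4.0, -32.6, -14.9], [0.0069, 0.0008, 0.0]] | ends [ 461. -155.  200.] -90
```

Call:
send_rows(targets=[[[0,2,28],[0,0,0]],[[0,2,28],[0,0,0]],[[0,2,28],[0,0,0]],[[-2,-20,0],[0,0,0]]])

```text
time_s: 7.15
ee_pos: [508.0, 216.7, 382.8]
tool_rot: [0.041, 0.999, 0.034, 0.007]
ft_force: [1.0, 0.5, 0.3]
finger_gap: 85.3
```

Call:
send_rows(targets=[[[-4,-31,-15],[0.007,0.001,0]],[[-4,-31,-15],[0.007,0.001,0]],[[-4,-31,-15],[0.007,0.001,0]],[[-4,-31,-15],[0.007,0.001,0]],[[-4,-31,-15],[0.007,0.001,0]],[[-4,-31,-15],[0.007,0.001,0]],[[-4,-31,-15],[0.007,0.001,0]],[[-4,-31,-15],[0.007,0.001,0]],[[-4,-31,-15],[0.007,0.001,0]],[[-4,-31,-15],[0.007,0.001,0]],[[-4,-31,-15],[0.007,0.001,0]],[[-3,-30,-15],[0.007,0.001,0]],[[0,0,0],[0,0,0]],[[0,0,0],[0,0,0]]])

```text
time_s: 8.55
ee_pos: [459.4, -156.1, 197.7]
tool_rot: [-0.001, 0.999, 0.032, -0.002]
ft_force: [-0.3, 0.2, -0.5]
finger_gap: 85.3
```

Run:
```python
from h import *
p,r,s=now();print(p,phi_of(r),s["ft_force"])
P,d=camera("wrist");cv2.imwrite("pics/w2.png",P[:,:,::-1]);np.savez("pics/w2.npz",p=P,d=d,ee=p,r=r.as_matrix())
P2,d2=camera("side");cv2.imwrite("pics/s2.png",P2[:,:,::-1]);np.savez("pics/s2.npz",p=P2,d=d2)
w,_,_=wpts("pics/w2.npz")
m=(w[...,2]>66)&(w[...,2]<80)&(np.hypot(w[...,0]-460,w[...,1]+154)<30)&(P.max(2)<70)
print(m.sum(),w[m].mean(0),w[m].min(0),w[m].max(0))
```

```text
[ 459.40260825 -156.08729705  197.74871724] -90.10386065255426 [-0.29349938  0.21632356 -0.46888831]
1311 [ 459.84491544 -150.69534592   72.17435143] [ 442.37040112 -169.24801508   66.25457716] [ 477.79034738 -134.01839572   74.64631091]
```

View pics/w2.png

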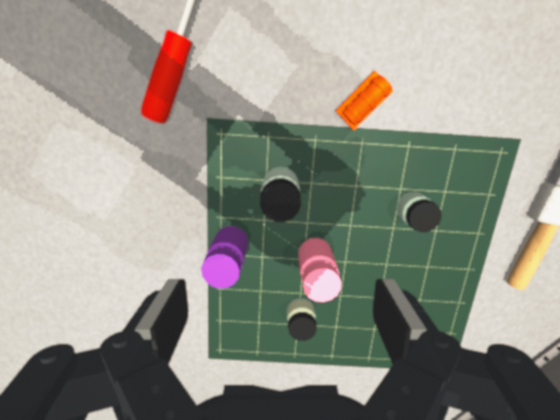

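View pics/s2.png

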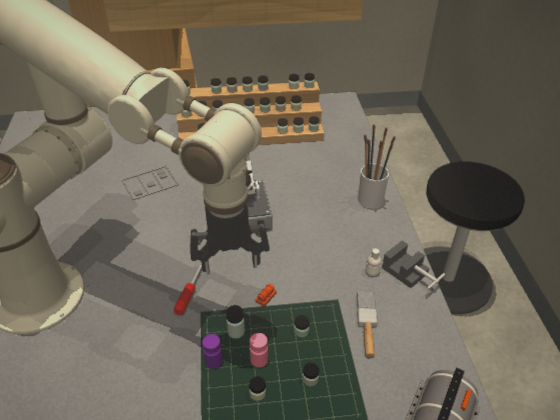

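The black-capped tall jar is at wrist (280,198), matching the other cameras. Jar centre ≈ (460, -153.5). Descending to grasp the cap.

Call:
send_rows(targets=[[[0.5,2.5,-20],[0,0,0]],[[0,0,-30],[0,0,0]],[[0,0,-30],[0,0,0]],[[0,0,-30],[0,0,0]],[[0,0,-20],[0,0,0]],[[0,0,-20],[0,0,0]],[[0,0,-10],[0,0,0]],[[0,0,0],[0,0,0]],[[0,0,0],[0,0,0]]])

```text
time_s: 9.55
ee_pos: [460.9, -153.4, 38.9]
tool_rot: [-0.0, 0.999, 0.033, -0.001]
ft_force: [-0.1, 0.0, 1.4]
finger_gap: 85.4
```

Call:
send_rows(targets=[[[0,0,0],[0,0,0]],[[0,0,0],[0,0,0]],[[0,0,0],[0,0,0]],[[0,0,0],[0,0,0]],[[0,0,0],[0,0,0]],[[0,0,0],[0,0,0]],[[0,0,0],[0,0,0]],[[0,0,0],[0,0,0]]], fingers=255)

```text
time_s: 10.35
ee_pos: [460.3, -153.7, 38.7]
tool_rot: [-0.0, 0.999, 0.033, -0.002]
ft_force: [-2.3, 0.5, 5.1]
finger_gap: 35.6
```

Call:
send_rows(targets=[[[0,0,15],[0,0,0]],[[0,0,35],[0,0,0]],[[0,0,45],[0,0,0]],[[0,0,45],[0,0,0]],[[0,0,45],[0,0,0]],[[0,0,45],[0,0,0]],[[0,0,20],[0,0,0]],[[0,0,0],[0,0,0]]])

```text
time_s: 11.15
ee_pos: [461.6, -154.4, 291.8]
tool_rot: [0.002, 0.999, 0.033, 0.002]
ft_force: [0.6, -0.6, -1.0]
finger_gap: 35.8
```

Run:
```python
from h import *
p,r,s=now();print(p,phi_of(r),s["ft_force"],s["finger_gap"],s["time_s"])
P2,d2=camera("side");cv2.imwrite("pics/s3.png",P2[:,:,::-1]);np.savez("pics/s3.npz",p=P2,d=d2)
cv2.imwrite("pics/s3c.png",cv2.resize(P2[120:320,150:330,::-1],None,fx=3,fy=3))
```

```text
[ 461.63540708 -154.40870804  291.75468484] -89.80066293270305 [ 0.6317813  -0.59726706 -0.99136145] 35.808336332898314 11.15
```

View pics/s3c.png

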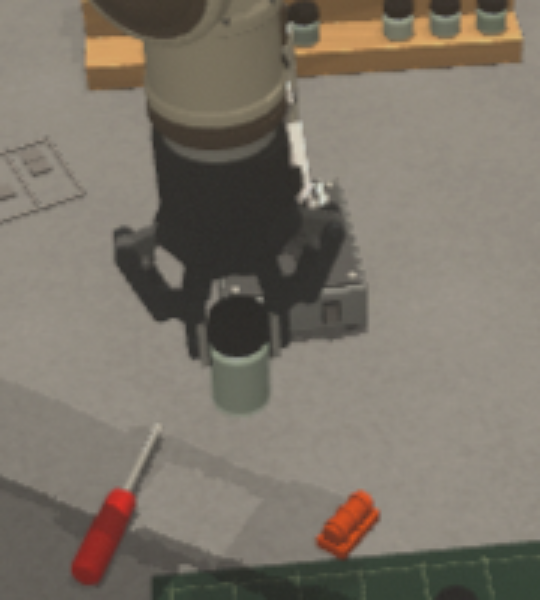

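The jar is held by its cap at (240,325) in the crop, hanging straight. I'll carry it to a point above the cradle while tilting it 35°.

Run:
```python
from h import *
rows([(CR+190*CZ+4*CX,-125,12,0)])
```

```text
12 x [[4.4, 24.3, -2.7], [0.0508, 0.0033, -0.0001]] | ends [514. 138. 256.] -125
```

Call:
send_rows(targets=[[[4.4,12,0],[0.025,0.0015,0]],[[4.4,24,0],[0.05,0.003,0]],[[4.4,24,0],[0.05,0.003,0]],[[4.4,24,-3],[0.05,0.003,0]],[[4.4,24,-3],[0.05,0.003,0]],[[4.4,24,-3],[0.05,0.003,0]],[[4.4,24,-3],[0.05,0.003,0]],[[4.4,24,-4],[0.05,0.003,0]],[[4.4,24,-4],[0.05,0.003,0]],[[4.4,24,-4],[0.05,0.003,0]],[[4.4,24,-4],[0.05,0.003,0]],[[4.4,24,-4],[0.05,0.003,0]],[[0,14,0],[0.035,0.003,0]],[[0,0,0],[0,0,0]],[[0,0,0],[0,0,0]]])

```text
time_s: 12.7
ee_pos: [512.1, 136.8, 254.3]
tool_rot: [-0.301, 0.953, 0.031, -0.012]
ft_force: [-0.4, -0.8, -0.8]
finger_gap: 35.9
```

```bash
python3 - <<'E'
from h import *
p,r,s=now();print(p,phi_of(r),s["ft_force"],s["finger_gap"],s["time_s"])
z=r.as_matrix()[:,2];print("tool z vs -CZ",(z@CX).round(4),(z@AY).round(4),"TCP rel",[(p-CR)@a for a in(CX,AY,CZ)])
for n in("side","top","wrist"):
    P,d=camera(n);np.savez(f"pics/{n}4.npz",p=P,d=d,ee=p,r=r.as_matrix());cv2.imwrite(f"pics/{n}4.png",P[:,:,::-1])
    if n!="wrist":
        w=pts(n,d)-p; jx,jy,jz=[w@a for a in(CX,AY,CZ)]
        m=(jz>-37)&(jz<8)&(np.hypot(jx,jy)<30)
        P3=np.stack([jx[m],jy[m],jz[m]],-1)
        from scipy.optimize import least_squares
        lo=P3[(P3[:,2]<8)&(P3[:,2]>-34)]
        f=least_squares(lambda q:np.hypot(lo[:,0]-q[0]-q[2]*lo[:,2],lo[:,1]-q[1]-q[3]*lo[:,2])-19,[0,0,0,0],loss="soft_l1")
        print(n,len(lo),"axis off at TCP",f.x[:2].round(1),"slope",f.x[2:].round(3),"zmin",np.percentile(P3[:,2],1))
E
python3 -c "
import cv2
a=cv2.imread('pics/side4.png')[60:260,150:330];b=cv2.imread('pics/top4.png')[180:300,170:310]
cv2.imwrite('pics/c4.png',cv2.hconcat([cv2.resize(a,(450,500)),cv2.resize(b,(340,500)) ]))"
```

```text
[512.0661722  136.78703072 254.34140006] -125.09570399736886 [-0.43476702 -0.79429908 -0.83212577] 35.90376538753334 12.7
tool z vs -CZ 0.0017 0.0035 TCP rel [np.float64(2.2022521658798953), np.float64(1.9277683423760916), np.float64(189.31557480304593)]
side 84 axis off at TCP [ 1.5 -1.4] slope [ 0.012 -0.053] zmin -35.29340554096836
top 132 axis off at TCP [-0.2 -2.7] slope [ 0.004 -0.022] zmin -34.481497955946715
```

View pics/c4.png

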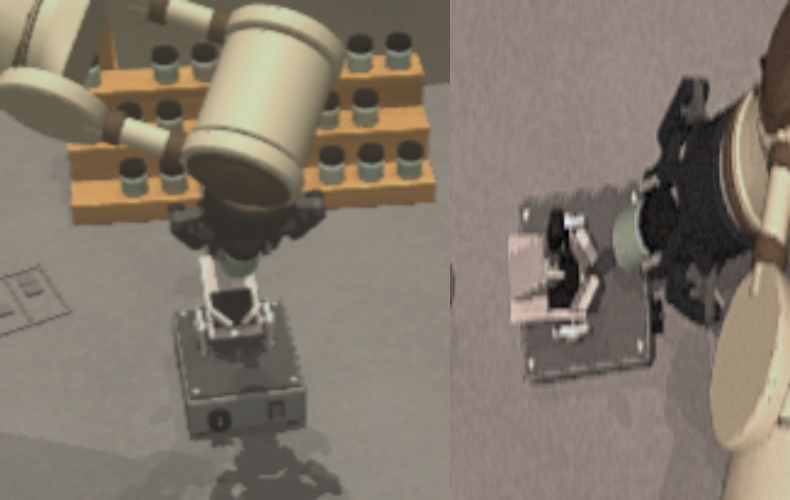

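View pics/wrist4.png

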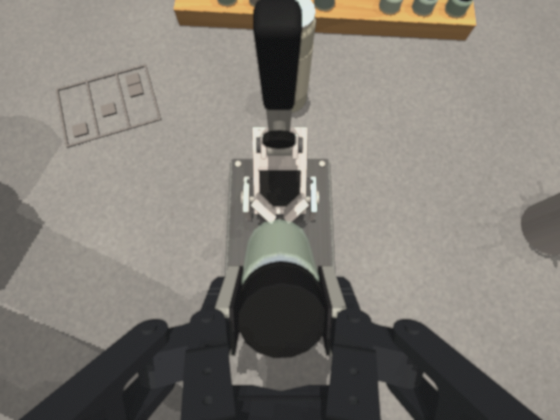

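The wrist view shows the jar at (280,250) in line with the V at (279,210), and the lever clear behind. Lowering along the cradle axis.

Call:
send_rows(targets=[[[-0.8,12,-16],[0,0,0]],[[-0.8,12,-16],[0,0,0]],[[-0.8,12,-16],[0,0,0]],[[-0.8,12,-16],[0,0,0]],[[-0.6,10,-14],[0,0,0]],[[-0.5,8,-11],[0,0,0]],[[-0.5,8,-11],[0,0,0]],[[0,0,0],[0,0,0]],[[0,0,0],[0,0,0]]])

```text
time_s: 13.75
ee_pos: [508.3, 210.5, 156.1]
tool_rot: [-0.301, 0.953, 0.032, -0.01]
ft_force: [0.2, -0.1, -0.2]
finger_gap: 35.9
```

```bash
cat > chk.py <<'E'
from h import *
import sys
k=sys.argv[1]
p,r,s=now();z=r.as_matrix()[:,2]
print("TCP rel",[round(float((p-CR)@a),1) for a in(CX,AY,CZ)],"F cr",[round(float(s["ft_force"]@a),1) for a in(CX,AY,CZ)],s["finger_gap"],s["time_s"],"phi",phi_of(r))
if k!="-":
  for n in sys.argv[2:]:
    P,d=camera(n);np.savez(f"pics/{n}{k}.npz",p=P,d=d,ee=p,r=r.as_matrix());cv2.imwrite(f"pics/{n}{k}.png",P[:,:,::-1])
    if n=="side":cv2.imwrite(f"pics/{n}{k}.png",cv2.resize(P[90:250,170:330,::-1],None,fx=3.7,fy=3.7,interpolation=2))
    if n=="top":cv2.imwrite(f"pics/{n}{k}.png",cv2.resize(P[195:285,170:290,::-1],None,fx=6,fy=6,interpolation=2))
E
python3 chk.py 5 wrist side
```

```text
TCP rel [6.3, 0.9, 66.5] F cr [-0.2, -0.2, -0.1] 35.89491063282747 13.75 phi -125.07090784875382
```

View pics/wrist5.png

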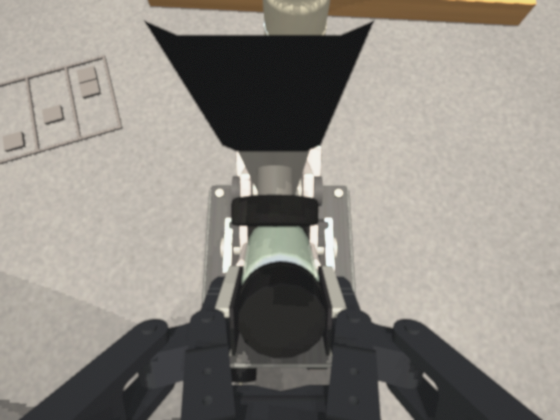

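View pics/side5.png

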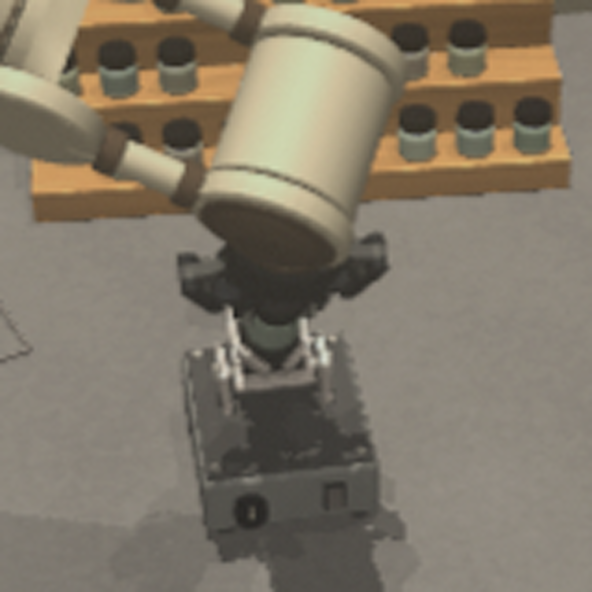

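The jar is centred between the walls, and the forces are zero. I'll lower it the rest of the way slowly.

Call:
send_rows(targets=[[[-0.2,2.7,-4.8],[0,0,0]],[[-0.2,2.7,-4.8],[0,0,0]],[[-0.2,2.7,-4.8],[0,0,0]],[[-0.1,2.7,-4.8],[0,0,0]],[[0,0,0],[0,0,0]],[[0,0,0],[0,0,0]]])

```text
time_s: 14.45
ee_pos: [507.2, 221.5, 136.5]
tool_rot: [-0.301, 0.953, 0.032, -0.01]
ft_force: [0.7, -0.0, -1.6]
finger_gap: 35.8
```

```bash
python3 chk.py -
```

```text
TCP rel [4.1, 1.2, 44.1] F cr [-1.0, -0.7, -1.3] 35.81060429051089 14.45 phi -125.07987109190954
```

Call:
send_rows(targets=[[[0,1.1,-1.6],[0,0,0]],[[0,0.6,-0.8],[0,0,0]],[[0,0.6,-0.8],[0,0,0]],[[0,0,0],[0,0,0]]])

```text
time_s: 14.85
ee_pos: [507.4, 223.7, 133.4]
tool_rot: [-0.301, 0.953, 0.032, -0.01]
ft_force: [0.2, 0.1, -0.7]
finger_gap: 35.9
```

```bash
python3 chk.py -
```

```text
TCP rel [4.2, 0.9, 40.3] F cr [-0.3, -0.2, -0.6] 35.94265912957293 14.85 phi -125.07333906536458
```

Call:
send_rows(targets=[[[0,0.6,-0.8],[0,0,0]],[[0,0,0],[0,0,0]],[[0,0,0],[0,0,0]]])

```text
time_s: 15.15
ee_pos: [507.4, 224.3, 132.7]
tool_rot: [-0.301, 0.953, 0.032, -0.01]
ft_force: [0.6, 0.3, -1.0]
finger_gap: 35.8
```

Call:
send_rows(targets=[[[0,0.6,-0.8],[0,0,0]],[[0,0,0],[0,0,0]],[[0,0,0],[0,0,0]]])

```text
time_s: 15.45
ee_pos: [507.3, 224.9, 131.8]
tool_rot: [-0.301, 0.953, 0.032, -0.01]
ft_force: [0.1, 0.8, -1.6]
finger_gap: 35.7
```

```bash
python3 chk.py -
```

```text
TCP rel [4.2, 0.9, 38.4] F cr [-0.2, -0.2, -1.8] 35.72009020023293 15.45 phi -125.07532939772018
```

Call:
send_rows(targets=[[[0,0.6,-0.8],[0,0,0]],[[0,0,0],[0,0,0]],[[0,0,0],[0,0,0]]])

```text
time_s: 15.75
ee_pos: [507.6, 225.4, 131.3]
tool_rot: [-0.301, 0.953, 0.032, -0.01]
ft_force: [-0.1, -0.9, 0.7]
finger_gap: 35.8
```

Call:
send_rows(targets=[[[0,0.6,-0.8],[0,0,0]],[[0,0,0],[0,0,0]],[[0,0,0],[0,0,0]]])

```text
time_s: 16.05
ee_pos: [507.6, 225.5, 131.2]
tool_rot: [-0.301, 0.953, 0.032, -0.01]
ft_force: [-4.3, -7.0, 6.9]
finger_gap: 36.1
```

```bash
python3 chk.py 6 top wrist
```

```text
TCP rel [4.3, 0.6, 37.5] F cr [-1.5, 4.8, 9.5] 36.1290676677441 16.05 phi -125.04127257580171
```

View pics/top6.png

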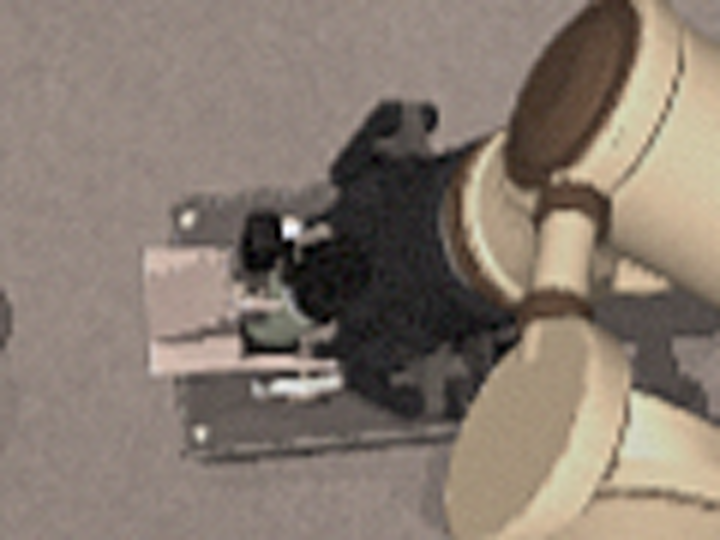

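The jar stands on the foot pad: 9.5 N of contact at the expected height. I'll ease off slightly and shift it into the V.

Call:
send_rows(targets=[[[0,-1.2,0.2],[0,0,0]],[[0,-0.8,-0.6],[0,0,0]],[[0,0,0],[0,0,0]]])

```text
time_s: 16.45
ee_pos: [507.7, 224.3, 130.5]
tool_rot: [-0.302, 0.953, 0.032, -0.01]
ft_force: [-1.4, -0.1, 4.0]
finger_gap: 35.7
```

```bash
python3 chk.py -
```

```text
TCP rel [2.9, 0.5, 37.6] F cr [2.3, 1.4, 3.3] 35.672548839807405 16.45 phi -125.13054653756824
```

Call:
send_rows(targets=[[[0,-0.8,-0.6],[0,0,0]],[[0,0,0],[0,0,0]],[[0,0,0],[0,0,0]]])

```text
time_s: 16.75
ee_pos: [507.9, 223.5, 129.9]
tool_rot: [-0.302, 0.953, 0.032, -0.01]
ft_force: [-0.7, -0.8, 5.5]
finger_gap: 35.8
```

```bash
python3 chk.py -
```

```text
TCP rel [2.0, 0.4, 37.6] F cr [2.6, 0.8, 5.0] 35.821576210412786 16.75 phi -125.12254053733886
```

Call:
send_rows(targets=[[[0,-0.8,-0.6],[0,0,0]],[[0,0,0],[0,0,0]],[[0,0,0],[0,0,0]]])

```text
time_s: 17.05
ee_pos: [507.9, 223.2, 129.7]
tool_rot: [-0.302, 0.953, 0.032, -0.01]
ft_force: [-1.7, 1.3, 6.5]
finger_gap: 35.8
```

```bash
python3 chk.py -
```

```text
TCP rel [1.5, 0.5, 37.6] F cr [4.9, 1.6, 4.5] 35.78076235167453 17.05 phi -125.18111005006108
```

Call:
send_rows(targets=[[[0,-0.8,-0.6],[0,0,0]],[[0,0,0],[0,0,0]],[[0,0,0],[0,0,0]]])

```text
time_s: 17.35
ee_pos: [507.9, 222.9, 129.6]
tool_rot: [-0.303, 0.952, 0.032, -0.009]
ft_force: [-0.3, 2.7, 8.3]
finger_gap: 35.9
```

```bash
python3 chk.py -
```

```text
TCP rel [1.3, 0.4, 37.6] F cr [7.0, 0.1, 5.3] 35.91133632176284 17.35 phi -125.26385528511707
```

The V is engaged: the force toward it rose to 7 N and motion stalled. Releasing and backing out along the axis.

Call:
send_rows(targets=[[[0,0.8,0.4],[0,0,0]],[[0,0,0],[0,0,0]]])

```text
time_s: 17.55
ee_pos: [507.9, 223.2, 129.6]
tool_rot: [-0.302, 0.953, 0.032, -0.01]
ft_force: [-1.4, -0.1, 7.3]
finger_gap: 35.4
```

Call:
send_rows(targets=[[[0,0,0],[0,0,0]],[[0,0,0],[0,0,0]],[[0,0,0],[0,0,0]],[[0,0,0],[0,0,0]],[[0,0,0],[0,0,0]],[[0,0,0],[0,0,0]]], fingers=0)

```text
time_s: 18.15
ee_pos: [507.4, 222.4, 128.4]
tool_rot: [-0.301, 0.953, 0.032, -0.01]
ft_force: [-0.5, -0.2, -0.4]
finger_gap: 85.3
```

Call:
send_rows(targets=[[[0,-6,8],[0,0,0]],[[0.5,-17,24],[0,0,0]],[[1,-20,30],[0,0,0]],[[1,-20,30],[0,0,0]],[[1,-20,30],[0,0,0]],[[0,0,0],[0,0,0]],[[0,0,0],[0,0,0]]])

```text
time_s: 18.85
ee_pos: [511.4, 138.8, 251.3]
tool_rot: [-0.301, 0.953, 0.031, -0.009]
ft_force: [0.3, 0.3, -1.0]
finger_gap: 85.2
```

```bash
python3 chk.py 7 side top wrist
python3 - <<'E'
from h import *
for n in("side","top","wrist"):
    if n=="wrist": w,P,d=wpts("pics/wrist7.npz")
    else:
        t=np.load(f"pics/{n}7.npz");w=pts(n,t["d"]);P=t["p"]
    q=w-CR;q=np.stack([q@CX,q@AY,q@CZ],-1)
    m=(abs(q[...,2]-72)<5)&(np.hypot(q[...,0],q[...,1])<24)
    if m.sum():print(n,m.sum(),q[m].mean(0).round(1),np.percentile(q[m],[2,98],axis=0).round(1).tolist())
    k=q[m]
    if m.sum()>20:
        A=np.c_[k[:,:2],np.ones(len(k))];print("cap top tilt",np.linalg.lstsq(A,k[:,2],rcond=None)[0].round(3))
E
```

```text
TCP rel [2.1, 2.5, 185.7] F cr [-0.4, -0.3, -1.0] 85.20746097182224 18.85 phi -125.02238131993809
side 144 [-0.3  1.7 71.8] [[-16.5, -14.6, 67.7], [15.6, 16.8, 76.4]]
cap top tilt [ 2.1000e-02 -5.2000e-02  7.1923e+01]
top 135 [ 1.1  0.  72.8] [[-16.1, -15.4, 68.5], [17.0, 16.2, 76.5]]
cap top tilt [-1.2000e-02 -1.7000e-02  7.2795e+01]
wrist 1439 [ 2.2 -0.5 72.9] [[-14.5, -16.2, 68.9], [18.1, 15.3, 74.5]]
cap top tilt [ 3.0000e-03 -1.3000e-02  7.2934e+01]
```

View pics/wrist7.png

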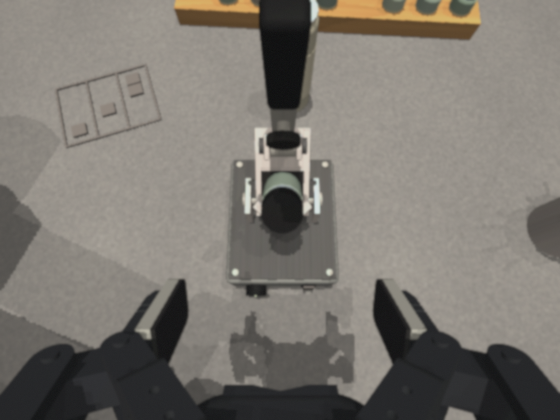

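View pics/side7.png

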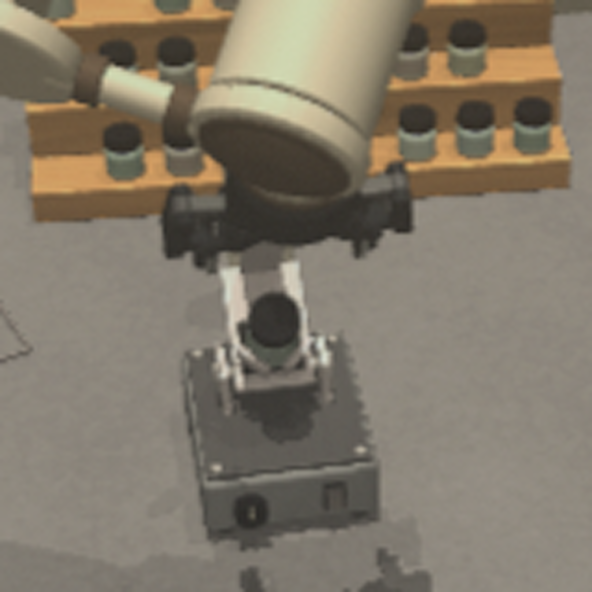

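View pics/top7.png

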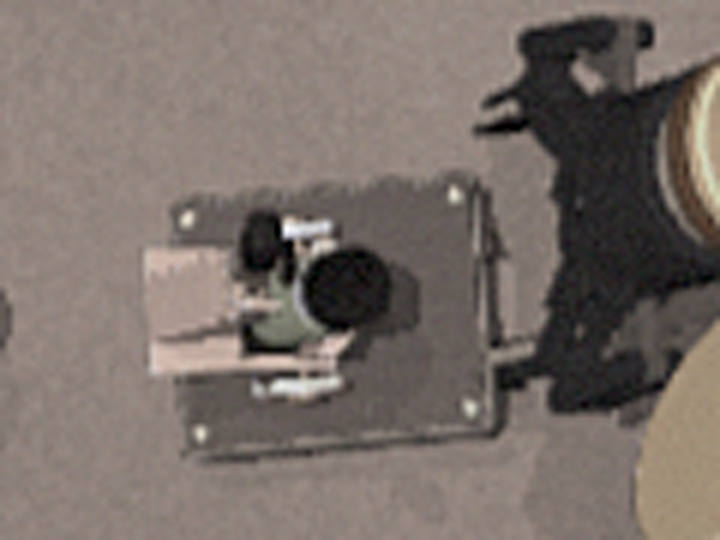

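The jar stands centred: cap top at 72 mm along the axis, tilt about 0, centre within 2 mm in all views. Next I go back to the raised lever.

Run:
```python
from h import *
p,r,_=now()
G=lev(2.1,112)
a,b=rows([(np.array([511,135,385.]),-105,5,0),(np.array([508.,236,378]),-85,5,0),(G+UP*1,-85,4)])
```

```text
5 x [[0.2, -1.0, 27.1], [-0.07, -0.0052, -0.0002]] | ends [511. 135. 385.] -105
5 x [[-0.6, 20.2, -1.4], [-0.0697, -0.0045, -0.0001]] | ends [508. 236. 378.] -85
4 x [[-0.0, -1.6, -21.4], [-0.0, -0.0001, 0.0001]] | ends [508. 230. 292.] -85
```

Call:
send_rows(targets=[[[0.2,-1,27],[-0.07,-0.005,0]],[[0.2,-1,27],[-0.07,-0.005,0]],[[0.2,-1,27],[-0.07,-0.005,0]],[[0.2,-1,27],[-0.07,-0.005,0]],[[0.2,-1,27],[-0.07,-0.005,0]],[[-0.6,20,-1],[-0.07,-0.0045,0]],[[-0.6,20,-1],[-0.07,-0.0045,0]],[[-0.6,20,-1],[-0.07,-0.0045,0]],[[-0.6,20,-1],[-0.07,-0.0045,0]],[[-0.6,20,-1],[-0.07,-0.0045,0]],[[0,0,0],[0,0,0]],[[0,0,0],[0,0,0]]])

```text
time_s: 20.2
ee_pos: [508.2, 235.3, 379.0]
tool_rot: [0.045, 0.998, 0.035, 0.0]
ft_force: [0.4, 0.2, 0.3]
finger_gap: 85.8
```

```bash
python3 chk.py 8 wrist
python3 - <<'E'
from h import *
rows([(lev(2.1,112)+UP,-85,4)])
E
```

```text
TCP rel [154.5, -0.7, 234.9] F cr [0.3, -0.4, 0.2] 85.75405419086893 20.2 phi -84.8643134535312
4 x [[-0.2, -1.2, -21.8], [0.0006, -0.0003, -0.0006]] | ends [508. 230. 292.] -85
```

View pics/wrist8.png

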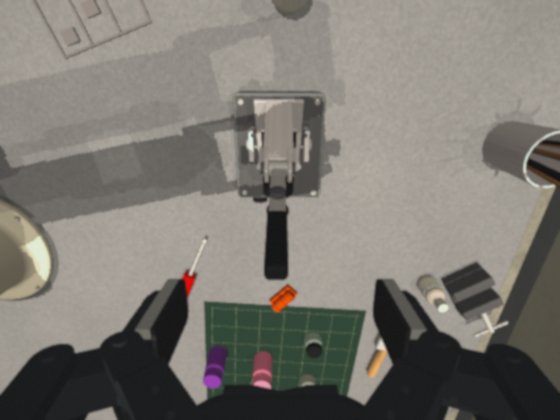

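The grip is at (277,240), centred between the open jaws. I'll lower over it and close.

Call:
send_rows(targets=[[[0,-1.2,-22],[0,0,0]],[[0,-1.2,-22],[0,0,0]],[[0,-1.2,-22],[0,0,0]],[[0,-1.2,-21],[0,0,0]],[[0,0,0],[0,0,0]],[[0,0,0],[0,0,0]]])

```text
time_s: 20.85
ee_pos: [509.1, 228.7, 293.8]
tool_rot: [0.045, 0.998, 0.033, 0.002]
ft_force: [-0.0, -0.2, 0.2]
finger_gap: 84.9
```

Call:
send_rows(targets=[[[0,0,0],[0,0,0]],[[0,0,0],[0,0,0]],[[0,0,0],[0,0,0]],[[0,0,0],[0,0,0]],[[0,0,0],[0,0,0]],[[0,0,0],[0,0,0]],[[0,0,0],[0,0,0]],[[0,0,0],[0,0,0]]], fingers=255)

```text
time_s: 21.65
ee_pos: [505.9, 229.6, 294.2]
tool_rot: [0.045, 0.998, 0.034, -0.002]
ft_force: [-13.4, -2.0, 7.4]
finger_gap: 14.5
```

```bash
python3 nx.py 0.25 -125 12
```

```text
r 114.9 th 2.103 phi -84.8 gap 14.451999960121537 [-13.4  -2.    7.4]
2 x [[0.6, -8.0, -2.3], [0.0294, -0.0014, -0.0009]] | ends [507. 214. 290.] -88.16759586759274
2 x [[0.5, -7.7, -2.7], [0.0291, 0.0019, -0.0]] | ends [508. 198. 284.] -91.51599624326612
2 x [[0.5, -7.2, -3.8], [0.0292, 0.0019, -0.0]] | ends [509. 184. 277.] -94.86439661893951
2 x [[0.4, -6.6, -5.0], [0.0291, 0.002, -0.0]] | ends [510. 171. 267.] -98.2127969946129
2 x [[0.4, -5.7, -6.0], [0.0292, 0.0019, -0.0]] | ends [511. 159. 255.] -101.56119737028628
2 x [[0.3, -4.7, -6.9], [0.0292, 0.0019, -0.0]] | ends [511. 150. 241.] -104.90959774595967
2 x [[0.2, -3.5, -7.5], [0.0291, 0.0019, -0.0]] | ends [512. 143. 226.] -108.25799812163307
2 x [[0.2, -2.4, -8.1], [0.0292, 0.0019, -0.0]] | ends [512. 138. 210.] -111.60639849730644
2 x [[0.0, -1.0, -8.3], [0.0291, 0.0019, -0.0]] | ends [512. 136. 193.] -114.95479887297984
2 x [[0.0, 0.2, -8.5], [0.0292, 0.0019, -0.0]] | ends [512. 136. 176.] -118.30319924865321
2 x [[-0.1, 1.6, -8.4], [0.0291, 0.0019, -0.0]] | ends [512. 140. 159.] -121.65159962432662
2 x [[-0.2, 2.9, -8.0], [0.0292, 0.002, -0.0]] | ends [512. 145. 143.] -125.0
```

Call:
send_rows(targets=[[[-1,-8,-2.3],[0.029,0.002,0]],[[-1,-8,-2.3],[0.029,0.002,0]],[[0.5,-7.7,-2.7],[0.029,0.002,0]],[[0.5,-7.7,-2.7],[0.029,0.002,0]],[[0.5,-7.2,-3.8],[0.029,0.002,0]],[[0.5,-7.2,-3.8],[0.029,0.002,0]],[[0.4,-6.6,-5],[0.029,0.002,0]],[[0.4,-6.6,-5],[0.029,0.002,0]],[[0.4,-5.7,-6],[0.029,0.002,0]],[[0.4,-5.7,-6],[0.029,0.002,0]],[[0.3,-4.7,-6.9],[0.029,0.002,0]],[[0.3,-4.7,-6.9],[0.029,0.002,0]]])

```text
time_s: 22.85
ee_pos: [511.1, 149.7, 242.5]
tool_rot: [-0.13, 0.991, 0.034, -0.004]
ft_force: [-7.1, -5.2, 11.8]
finger_gap: 14.2
```

```bash
python3 nx.py 0.18 -125 7
```

```text
r 114.0 th 1.188 phi -104.9 gap 14.15391073259877 [-7.1 -5.2 11.8]
2 x [[0.2, -3.1, -7.3], [0.0249, 0.0022, -0.0012]] | ends [512. 144. 228.] -107.81374456317883
2 x [[0.2, -2.4, -7.4], [0.025, 0.0016, 0.0]] | ends [512. 139. 213.] -110.6781204693157
2 x [[0.0, -1.3, -7.8], [0.0249, 0.0016, 0.0]] | ends [512. 136. 198.] -113.54249637545256
2 x [[0.1, -0.2, -7.9], [0.0249, 0.0017, 0.0]] | ends [512. 136. 182.] -116.40687228158941
2 x [[-0.1, 1.0, -7.9], [0.025, 0.0016, 0.0]] | ends [512. 138. 166.] -119.27124818772627
2 x [[-0.1, 2.1, -7.7], [0.0249, 0.0016, 0.0]] | ends [512. 142. 151.] -122.13562409386314
2 x [[-0.3, 3.3, -7.3], [0.025, 0.0017, 0.0]] | ends [511. 148. 136.] -125.0
```

Call:
send_rows(targets=[[[0.2,-3.1,-7.3],[0.025,0.002,0]],[[0.2,-3.1,-7.3],[0.025,0.002,0]],[[0.2,-2.4,-7.4],[0.025,0.002,0]],[[0.2,-2.4,-7.4],[0.025,0.002,0]],[[0,-1.3,-7.8],[0.025,0.002,0]],[[0,-1.3,-7.8],[0.025,0.002,0]],[[0,-0.2,-7.9],[0.025,0.002,0]],[[0,-0.2,-7.9],[0.025,0.002,0]],[[-0.1,1,-7.9],[0.025,0.002,0]],[[-0.1,1,-7.9],[0.025,0.002,0]],[[-0.1,2.1,-7.7],[0.025,0.002,0]],[[-0.1,2.1,-7.7],[0.025,0.002,0]],[[-0.2,3.3,-7.3],[0.025,0.002,0]],[[-0.2,3.3,-7.3],[0.025,0.002,0]]])

```text
time_s: 24.25
ee_pos: [511.2, 146.9, 133.7]
tool_rot: [-0.299, 0.954, 0.032, -0.012]
ft_force: [-4.9, -10.2, 6.9]
finger_gap: 14.1
```

```bash
python3 nx.py 0.0 -129 4;python3 chk.py 9 side
```

```text
r 115.3 th 0.168 phi -124.9 gap 14.121570329051021 [ -4.9 -10.2   6.9]
2 x [[-0.1, 2.2, -1.5], [0.0091, -0.0017, -0.0015]] | ends [511. 151. 131.] -125.90468223414521
2 x [[-0.1, 1.3, -2.0], [0.009, 0.0006, 0.0]] | ends [511. 154. 127.] -126.93645482276347
2 x [[-0.1, 1.4, -2.0], [0.009, 0.0005, 0.0]] | ends [511. 157. 123.] -127.96822741138173
2 x [[-0.1, 1.4, -1.8], [0.009, 0.0006, 0.0]] | ends [510. 160. 119.] -129.0
TCP rel [-58.7, 2.1, 84.6] F cr [-4.2, 5.6, 11.3] 14.121570329051021 24.25 phi -124.87290964552695
```

View pics/side9.png

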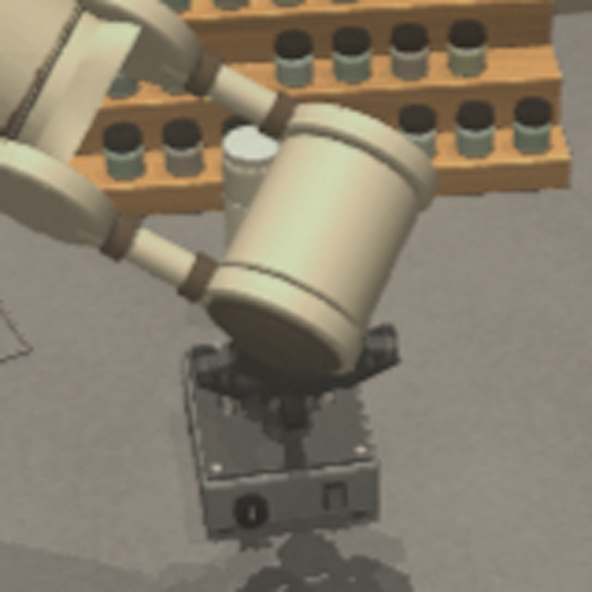

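Call:
send_rows(targets=[[[0,2,-1.6],[0.009,0,0]],[[0,1.7,-2],[0.009,0,0]],[[0,1.5,-2],[0.009,0,0]],[[0,1.4,-2],[0.009,0,0]],[[0,1.4,-2],[0.009,0,0]],[[0,1.4,-2],[0.009,0,0]],[[0,0,0],[0,0,0]]])

```text
time_s: 25.0
ee_pos: [510.7, 155.3, 120.8]
tool_rot: [-0.324, 0.946, 0.032, -0.012]
ft_force: [-4.8, -14.5, -0.3]
finger_gap: 14.2
```

```bash
python3 nx.py 0.0 -128 2;python3 chk.py -
```

```text
r 115.2 th 0.034 phi -127.8 gap 14.232092049522953 [ -4.8 -14.5  -0.3]
2 x [[-0.1, 1.5, -0.2], [0.001, -0.0012, -0.0014]] | ends [511. 158. 120.] -127.89050699211796
2 x [[0.0, 0.5, -0.8], [0.001, 0.0001, 0.0]] | ends [510. 159. 119.] -128.0
TCP rel [-59.2, 2.1, 69.2] F cr [-11.8, 5.7, 7.9] 14.232092049522953 25.0 phi -127.78101398423593
```

Call:
send_rows(targets=[[[0,0,-1.2],[0.002,0,0]],[[0,0.2,-1.2],[0.002,0,0]],[[0,0.3,-1],[0,0,0]],[[0,0,0],[0,0,0]]])

```text
time_s: 25.4
ee_pos: [510.8, 155.8, 120.2]
tool_rot: [-0.326, 0.945, 0.033, -0.012]
ft_force: [-12.8, -21.0, 16.7]
finger_gap: 14.1
```

```bash
python3 nx.py 0.0 -128 1;python3 chk.py -
```

```text
r 115.2 th 0.028 phi -128.1 gap 14.133257854924832 [-12.8 -21.   16.7]
2 x [[-0.1, 1.8, -0.7], [-0.0009, -0.0009, -0.0027]] | ends [511. 159. 119.] -128.0
TCP rel [-59.2, 1.9, 68.5] F cr [-6.9, 14.2, 25.2] 14.133257854924832 25.4 phi -128.1072917799797
```

It stalled at 25 N, well above the ~6 N that the pad and hinge need, so the lever should be on its stop. I'll release, retreat and inspect.

Call:
send_rows(targets=[[[0,0,0],[0,0,0]],[[0,0,0],[0,0,0]],[[0,0,0],[0,0,0]],[[0,0,0],[0,0,0]],[[0,0,0],[0,0,0]],[[0,0,0],[0,0,0]]], fingers=0)

```text
time_s: 26.0
ee_pos: [511.0, 158.7, 118.4]
tool_rot: [-0.328, 0.944, 0.032, -0.012]
ft_force: [-0.4, 0.0, -0.1]
finger_gap: 85.3
```

Call:
send_rows(targets=[[[0,-6,8],[0,0,0]],[[0,-14,20],[0,0,0]],[[0,-20,28],[0,0,0]],[[0,-24,28],[0,0,0]],[[0,-24,28],[0,0,0]],[[0,0,0],[0,0,0]],[[0,0,0],[0,0,0]]])

```text
time_s: 26.7
ee_pos: [511.5, 69.9, 231.1]
tool_rot: [-0.327, 0.944, 0.032, -0.011]
ft_force: [-1.0, 0.1, 0.0]
finger_gap: 85.4
```

```bash
python3 chk.py 10 wrist side top
python3 - <<'E'
from h import *
for n in("side","top","wrist"):
    if n=="wrist": w,P,d=wpts("pics/wrist10.npz")
    else:
        t=np.load(f"pics/{n}10.npz");w=pts(n,t["d"]);P=t["p"]
    q=w-H;q=np.stack([q@CX,q@AY,q@CZ],-1)
    m=(abs(q[...,1])<6.5)&(q[...,0]<-8)&(q[...,0]>-150)&(abs(q[...,2])<40)
    for nm,lo,hi,o in(("grip",-143,-84,6.5),("bar",-42,-18,3)):
        k=q[m&(q[...,0]>lo)&(q[...,0]<hi)]
        k=k[abs(k[:,2]-np.median(k[:,2]))<15]
        p=np.polyfit(k[:,0],k[:,2],1);k=k[abs(k[:,2]-np.polyval(p,k[:,0]))<3];p=np.polyfit(k[:,0],k[:,2],1)
        xm=(lo+hi)/2;print(n,nm,len(k),"slope ang",round(-p[0],3),"centre z",round(np.polyval(p,xm)-o,1),"ang",round((np.polyval(p,xm)-o)/-xm,3))
E
```

```text
TCP rel [-65.7, 6.9, 208.5] F cr [0.1, 1.0, -0.1] 85.37228548059784 26.7 phi -128.2394711244878
side grip 72 slope ang -0.042 centre z -1.2 ang -0.01
  return _methods._mean(a, axis=axis, dtype=dtype,
  ret = ret.dtype.type(ret / rcount)
Traceback (most recent call last):
TypeError: expected non-empty vector for x
```

View pics/wrist10.png

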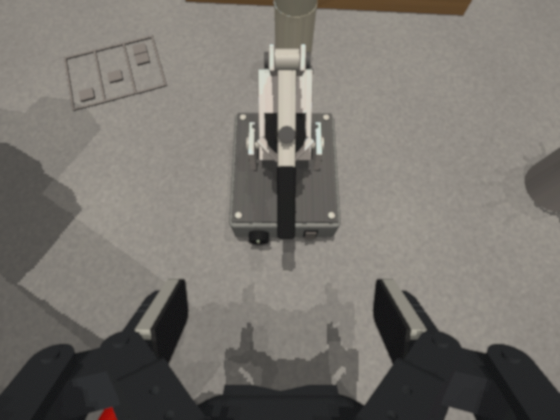

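View pics/side10.png

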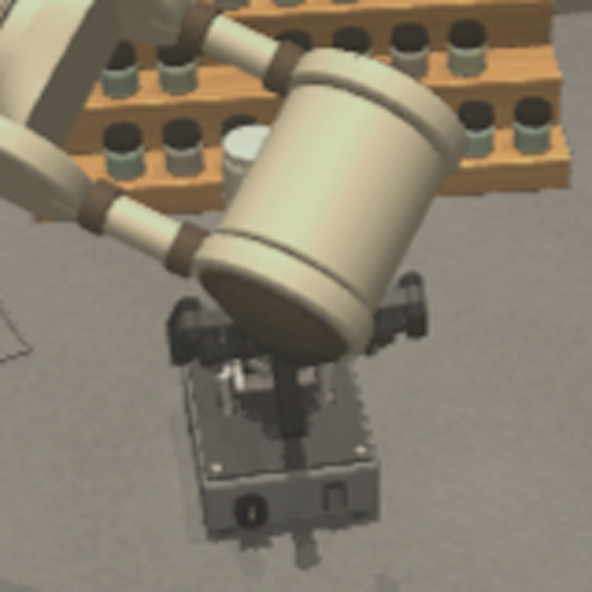

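View pics/top10.png

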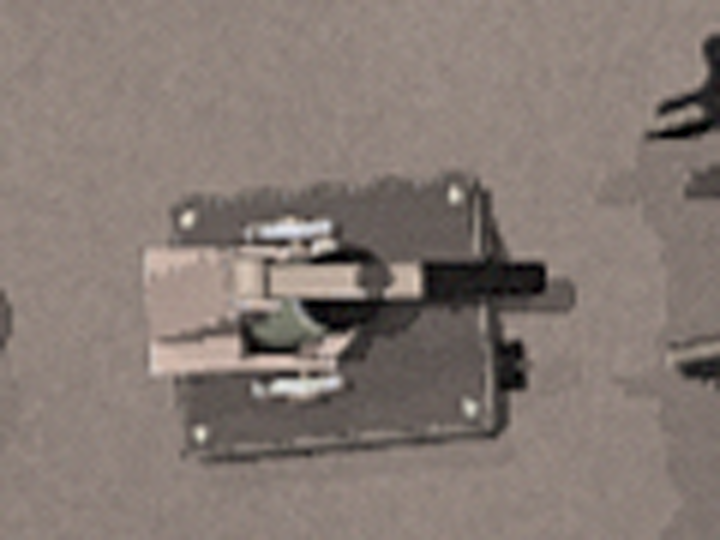

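Run:
```python
from h import *
for n in("top","wrist"):
    if n=="wrist": w,P,d=wpts("pics/wrist10.npz")
    else:
        t=np.load(f"pics/{n}10.npz");w=pts(n,t["d"]);P=t["p"]
    q=w-H;q=np.stack([q@CX,q@AY,q@CZ],-1)
    m=(abs(q[...,1])<6.5)&(q[...,0]<-8)&(q[...,0]>-150)&(abs(q[...,2])<40)
    for nm,lo,hi,o in(("grip",-141,-84,6.5),("bar",-42,-16,3)):
        k=q[m&(q[...,0]>lo)&(q[...,0]<hi)]
        k=k[abs(k[:,2]-np.median(k[:,2]))<10]
        p=np.polyfit(k[:,0],k[:,2],1);k=k[abs(k[:,2]-np.polyval(p,k[:,0]))<4];p=np.polyfit(k[:,0],k[:,2],1)
        xm=(lo+hi)/2;print(n,nm,len(k),"slope",round(-p[0],3),"centre z",round(np.polyval(p,xm)-o,1),"ang",round((np.polyval(p,xm)-o)/-xm,3))
p,r,s=now()
# press point: closed fingertips on top of grip, at r=118, tool phi -125
t0=lev(0,118,6.5);print("touch TCP",t0,"now",p)
rows([(t0+12*CZ,-125,6,0)])
```

```text
top grip 87 slope -0.006 centre z 0.2 ang 0.002
top bar 46 slope 0.031 centre z 0.7 ang 0.024
wrist grip 968 slope -0.004 centre z -1.7 ang -0.015
wrist bar 559 slope -0.002 centre z -1.6 ang -0.054
touch TCP [513.77609347 140.17384344 135.99794452] now [510.1844207   71.47916991 229.30848354]
6 x [[0.7, 10.3, -13.9], [-0.0097, -0.0011, -0.0006]] | ends [514. 133. 146.] -125
```

Slope and height put the lever at 0 ± 0.02 rad. As a cheap check I'll press once on top of the grip with shut fingers.

Call:
send_rows(targets=[[[0.4,10,-14],[-0.01,-0.001,0]],[[0.4,10,-14],[-0.01,-0.001,0]],[[0.4,10,-14],[-0.01,-0.001,0]],[[0.4,10,-14],[-0.01,-0.001,0]],[[0.4,10,-14],[-0.01,-0.001,0]],[[0.4,10,-13],[-0.01,-0.001,0]],[[0,0,0],[0,0,0]],[[0,0,0],[0,0,0]]], fingers=255)

```text
time_s: 27.65
ee_pos: [512.7, 131.2, 147.0]
tool_rot: [-0.3, 0.953, 0.033, -0.011]
ft_force: [0.4, 0.3, 0.0]
finger_gap: 0.1
```

Call:
send_rows(targets=[[[0,1.7,-2.5],[0,0,0]],[[0,1.7,-2.5],[0,0,0]],[[0,1.2,-1.6],[0,0,0]],[[0,0,0],[0,0,0]]])

```text
time_s: 28.05
ee_pos: [513.4, 135.2, 140.8]
tool_rot: [-0.299, 0.954, 0.033, -0.01]
ft_force: [-0.9, 0.4, -0.1]
finger_gap: -0.1
```

```bash
python3 chk.py -
```

```text
TCP rel [-64.3, 0.7, 97.3] F cr [0.3, 0.9, -0.3] -0.05475008447806931 28.05 phi -124.84562496759602
```

Call:
send_rows(targets=[[[0,1.7,-2.5],[0,0,0]],[[0,1.2,-1.6],[0,0,0]],[[0,0.6,-0.8],[0,0,0]],[[0,0,0],[0,0,0]]])

```text
time_s: 28.45
ee_pos: [513.3, 138.8, 135.8]
tool_rot: [-0.299, 0.954, 0.033, -0.01]
ft_force: [0.3, 0.0, 0.4]
finger_gap: -0.0
```

```bash
python3 chk.py -
```

```text
TCP rel [-64.2, 0.5, 91.1] F cr [0.2, -0.3, 0.3] -0.015950576621785045 28.45 phi -124.84966267506574
```

Call:
send_rows(targets=[[[0,0.6,-0.8],[0,0,0]],[[0,0.6,-0.8],[0,0,0]],[[0,0,0],[0,0,0]]])

```text
time_s: 28.75
ee_pos: [513.6, 139.8, 134.5]
tool_rot: [-0.299, 0.954, 0.033, -0.009]
ft_force: [-0.8, -0.5, 0.5]
finger_gap: 0.0
```

```bash
python3 chk.py -
```

```text
TCP rel [-64.1, 0.2, 89.5] F cr [-0.1, 0.8, 0.7] 0.036351010978224525 28.75 phi -124.83001484462383
```

Call:
send_rows(targets=[[[0,0.6,-0.8],[0,0,0]],[[0,0.6,-0.8],[0,0,0]],[[0,0,0],[0,0,0]]])

```text
time_s: 29.05
ee_pos: [513.8, 140.0, 134.3]
tool_rot: [-0.299, 0.954, 0.033, -0.009]
ft_force: [-5.5, -8.0, 11.1]
finger_gap: 0.2
```

```bash
python3 chk.py -
```

```text
TCP rel [-64.1, 0.0, 89.2] F cr [0.1, 6.0, 13.5] 0.23449185052582713 29.05 phi -124.77103621300185
```

Call:
send_rows(targets=[[[0,0.6,-0.8],[0,0,0]],[[0,0,0],[0,0,0]]])

```text
time_s: 29.25
ee_pos: [513.9, 140.1, 134.2]
tool_rot: [-0.298, 0.954, 0.034, -0.009]
ft_force: [-9.3, -13.1, 15.8]
finger_gap: 0.2
```

```bash
python3 chk.py -
```

```text
TCP rel [-64.1, -0.1, 89.1] F cr [-1.1, 10.1, 20.1] 0.1755779212982057 29.25 phi -124.73891601632295
```

The contact is rigid: 20 N moves it 0.1 mm, at the height of a fully shut lever. Retreating clear, then a final look.

Call:
send_rows(targets=[[[0,-6,8],[0,0,0]],[[0,-14,20],[0,0,0]],[[0,-30,36],[0,0,0]],[[0,-40,30],[0,0,0]],[[0,-45,15],[0,0,0]],[[-10,-45,10],[0,0,0]],[[-20,-40,0],[0,0,0]],[[-20,-40,0],[0,0,0]],[[-20,-40,0],[0,0,0]],[[0,0,0],[0,0,0]],[[0,0,0],[0,0,0]]])

```text
time_s: 30.35
ee_pos: [443.5, -158.8, 251.0]
tool_rot: [-0.3, 0.954, 0.032, -0.009]
ft_force: [0.7, 0.8, -0.3]
finger_gap: 0.1
```

Run:
```python
from h import *
for n in("side","top"):
    P,d=camera(n);cv2.imwrite(f"pics/{n}f.png",P[:,:,::-1])
    np.savez(f"pics/{n}f.npz",p=P,d=d)
    if n=="side":cv2.imwrite("pics/sidefc.png",cv2.resize(P[110:245,200:290,::-1],None,fx=4.4,fy=4.4,interpolation=2))
    D=np.abs(P.astype(int)-np.load(f"pics/{n}0.npz")["p"].astype(int)).max(2)>50
    cv2.imwrite(f"pics/{n}fd.png",D.astype(np.uint8)*255)
    w=pts(n,d);q=w-H;q=np.stack([q@CX,q@AY,q@CZ],-1);m=(abs(q[...,1])<6.5)&(abs(q[...,2])<15)
    k=q[m&(q[...,0]>-141)&(q[...,0]<-84)];p=np.polyfit(k[:,0],k[:,2],1);print(n,len(k),-p[0],(np.polyval(p,-112)-6.5)/112)
print(bot.get_state()["ft_force"],bot.get_state()["time_s"])
```

```text
Traceback (most recent call last):
TypeError: expected non-empty vector for x
```

View pics/sidef.png

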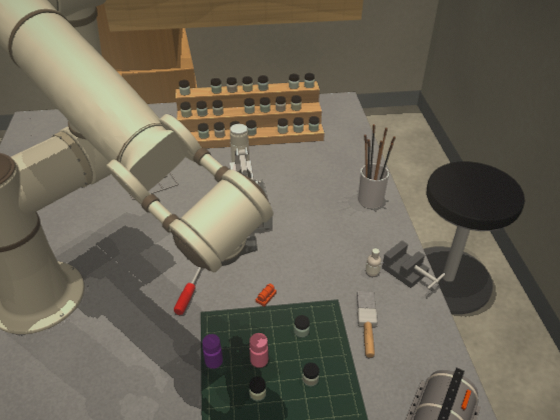

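View pics/sidefc.png

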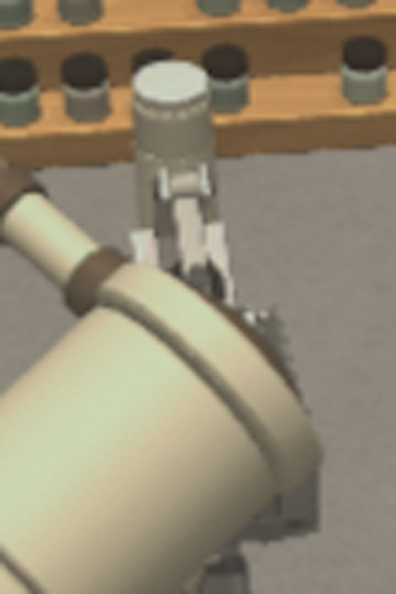

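The arm hides the shaker from the side camera. I'll move farther aside. The bystanders I can see have not moved.

Call:
send_rows(targets=[[[-10,-40,10],[0,0,0]],[[-15,-40,10],[0,0,0]],[[-15,-40,10],[0,0,0]],[[-15,-40,0],[0,0,0]],[[-15,-40,0],[0,0,0]],[[-15,-40,0],[0,0,0]],[[0,0,0],[0,0,0]],[[0,0,0],[0,0,0]]])

```text
time_s: 31.2
ee_pos: [359.3, -397.8, 280.6]
tool_rot: [-0.3, 0.953, 0.033, -0.009]
ft_force: [-0.7, 1.0, 0.1]
finger_gap: 0.4
```

Run:
```python
from h import *
for n in("side","top"):
    P,d=camera(n);cv2.imwrite(f"pics/{n}g.png",P[:,:,::-1])
    if n=="side":cv2.imwrite("pics/sidegc.png",cv2.resize(P[110:245,200:290,::-1],None,fx=4.4,fy=4.4,interpolation=2))
    w=pts(n,d);q=w-H;q=np.stack([q@CX,q@AY,q@CZ],-1);m=(abs(q[...,1])<6.5)&(abs(q[...,2])<15)
    k=q[m&(q[...,0]>-141)&(q[...,0]<-84)]
    if len(k)>5:p=np.polyfit(k[:,0],k[:,2],1);print(n,len(k),-p[0],(np.polyval(p,-112)-6.5)/112)
print(bot.get_state()["ft_force"],bot.get_state()["time_s"])
```

```text
side 117 0.009905018598904507 -0.007885396078072824
top 89 0.013235127818791308 0.0016539600504137703
[ 0.56575247 -0.19503322 -1.18063047] 31.3
```

View pics/sidegc.png

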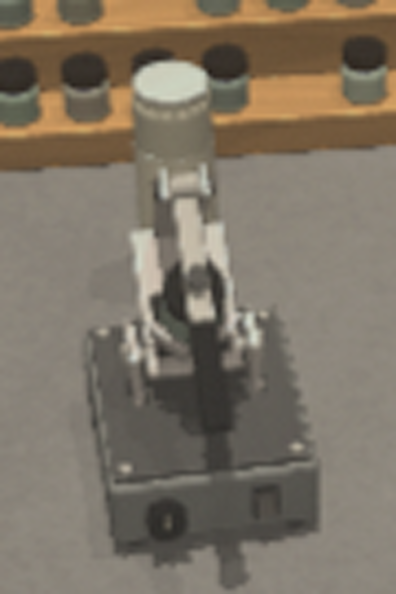

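View pics/topg.png

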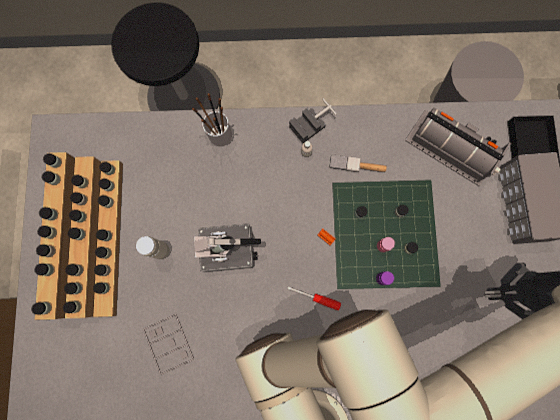

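The jar sits under the shut lever, the lever angle is within about 0.01 rad of 0, and the bystanders are at their original pixels. Handing in.

```bash
python3 -c "
from rig import bot
print(bot.sign_off())"
```

```text
the job is handed in; nothing more can be done
None
```

The jar shaker is loaded and handed in at about 31 s of the 72 s allowed. I swung the lever up to about 2.1 rad and lowered the tall grey, black-capped jar onto the foot pad, with light contact of about 9.5 N. I then eased it into the V, released it, and swung the lever back down.

Last checks:
- **Jar:** before the lever was shut, all three cameras put the cap top at 72–73 mm up the cradle axis. It was within about 2 mm of centre with essentially no tilt.
- **Lever:** the side and top views both measure it within about 0.01 rad of fully shut. A 20 N press on the grip met a rigid stop.
- **Disagreement:** while still gripped, the lever read 0.028 rad, and the wrist camera sat 2–3 mm off the other two. I put both down to calibration and grip error.
- **Bystanders and robot:** the bystanders look unmoved by eye in the last top view; the picture-difference check I started for this did not finish. The robot touches nothing.

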